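# True the bean-cart wheel: quarter turns on three spoke nipples

## Robot

A 6-joint arm with a two-finger parallel gripper is mounted at the origin on the work surface. World frame = base frame: x ahead of the robot, y to its left, z up, the work surface at z = 0. Lengths are in m, angles in rad, forces in N, time in s.
With the tool pointing down it reaches from about 0.35 to 0.775 m from the base axis. Payload 5.5 kg.
Tool frame: the origin (TCP) lies midway between the tips of the shut fingers; the grasp point (between the pads) lies grip_point_offset behind it (grip_point_offset is the distance from the TCP to the grasp point, in m); z points along the fingers, y is the direction in which the jaws open and shut (so a half turn about z gives the same grasp; the last joint's range is limited). The gripper opens to 85 mm and grips with 20 to 120 N. Pads are 22 mm wide; open, the fingers measure 114 mm over their backs; the gripper's body (76 mm by 85 mm) begins 54 mm behind the grasp point. The pads swing forward as they close: fully open they stand 13 mm farther back than shut.
Start: joints at [1.14, 0.313, 0.046, 1.304, 0, 1.431], TCP at [0.165, 0.551, 0.21] pointing down, gripper open.
Joint ranges: [-2.76, 2.76], [-0.86, 1.69], [-1.03, 1.26], [-2.2, 2.34], [-1.47, 1.5], [-3.14, 3.14]. Speed limits (rad/s): [2.57, 2.57, 3.14, 3.14, 3.14, 3.14].

## Interface

Orientations are given as a unit quaternion [w, x, y, z].
In Python, from workcell import * gives the robot as it stands.
- The arm moves only by the tool send_rows, never from a script. Its argument "series" is one flat list of numbers, 7 for each row, row after row: the shift along the tool's x, y, z in cm, then the turn, a rotation vector about the tool's x, y, z in degrees, then the opening, from 0 (shut) to 1 (fully open). A call has 1 to 10 rows; each row is the pose to reach, as a shift and turn from the pose commanded when the call began, along the tool's axes at that moment; what a row does not reach only later rows make up. A row lasts 1/12 s, in which the tool goes at most 41.7 mm and 7.16 degrees, less where a joint would pass 70% of its speed; a pose out of reach is approached as far as the arm can. A call with a gripper value outside its range is refused whole. The fingers move at their own pace and stop on an object; "newtons" is the grip in N (left out, the last holds). Time passes only in rows, so rows that repeat a pose let the fingers close. It gives the time, the measured TCP pose, the force and the opening at its end, in the units of the state.
- get_state(): the state, without advancing time (a new reading comes with each control period).
- read_camera(name): name is "scene" or "top" or "wrist"; returns the picture (384x512x3 uint8, blue, green, red); there is no depth.
- camera_info(name): a dict with "K" (3x3 intrinsics, pixels), "xyz" and "attitude" of the camera in the world. Camera axes: x right, y down, z forward; pixel columns grow to the right and rows downward; lengths in m; the calibration is good to about 2 mm. A picture is of the moment at which its call begins: read the wrist's pose just before it. camera_info takes no time and is no camera call; for the wrist camera it gives the pose at the moment of the call.
- hand_in(): hands the job in, once; it reports no verdict.
Trained networks look in the newest picture that a camera, given by its name, has taken for a name from the list of things; names that differ only in an ending like _2 or _b are one class to them, and where a whole thing is asked for, a point or a joint stands for the part that bears it (a point fixed in the world has none). Each returns a list of dicts, best first, with "p" (0 to 1); they miss things now and then, are a little off and sometimes report something else, mostly with a low value. They report only what shows in the picture. A call takes as long as a camera call. They do not tell look-alikes from the thing itself.
- silhouettes(camera, label): "pixels" (384x512 bool, what is visible of it) and "box" ([left, top, width, height] in pixels, round what is visible of it).
The state is a dict: "clock": time; "joint_pos": joint angles; "qvel": joint speeds; "tau": joint torques, N m; "tcp_pos": TCP position; "orientation": TCP orientation; "wrist_force": force on the tool from outside, world axes, zero at the start; "ft_torque": the same for the moment, N m; "finger_gap": finger opening in m.
Only numpy, scipy, OpenCV 4.12 (cv2) and the standard library are available. Lean on these libraries where they do the work, as an engineer would, in place of code of your own. Each camera call takes 0.05 s, during which the arm holds its last target. There are 200 camera calls.

## Task

The bean cart's wheel is in the truing stand with the tyre off. Take the red-handled nipple driver from its block and tighten three spokes from the outside of the rim, clockwise as you look down on each nipple, going round in order: a quarter turn on the nipple just left of the green tape (as seen from the robot), then half a turn (two quarter turns) on the nipple at the tape, then a quarter turn on the one just right of it. Feel the socket onto each square lightly, without bearing down on the rim, turn only these three and only with the driver, leave the other things alone, and stand the driver back in its block.

Things in the scene. Friction and masses are not known exactly. Their poses are not given: they have to be found in the camera images.
- hub (a point): centre of the wheel's hub, on the axle, 128 mm above the bench. The axle is level and points roughly along x (yawed up to 17 degrees). This point's axes are the wheel's: x along the axle away from the robot, z from the hub to the nipple at the tape
- wheel (a joint): roll of the wheel about its axle (rad): 0 when the nipple at the tape is straight up, positive when it has gone towards the robot's right. Starts within 0.12. A drag of about 4 N m in the stand keeps it from rolling
- head0 (a point): tip of the brass nipple two spokes left of the tape; not to be turned (like all the others but 1, 2, 3)
- head1 (a point): tip of the brass nipple one spoke left of the green tape (robot's left), the first to tighten. All nipples: axis from hub through this tip, 111.5 mm from the hub, 13.5 mm above the rim's floor, mid-channel. Head a 12 mm square above a washer: square from 1.5 to 8.5 mm above the floor, flat on top at its corners, with a cone above it (13 mm to 6 mm diameter at the tip) that centres a socket. Axes are the wheel's: they do not tell how the square stands
- head2 (a point): tip of the nipple at the green tape (tape on both rim flanges beside it), the second to be tightened
- head3 (a point): tip of the nipple one spoke right of the tape, the third to be tightened
- head4 (a point): tip of the nipple two spokes right of the tape; not to be turned
- nipple0 (a joint): turn of nipple 0 since the start (rad); to stay at 0
- nipple1 (a joint): turn of nipple 1 since the start (rad), positive = clockwise seen from outside the rim (tightening), a quarter turn = 1.571. It counts turns only: how the square stood at the start differs from nipple to nipple and is not measured; it must be felt or seen. Turns stiffly, about 0.07 N m, and stays where it is left
- nipple2 (a joint): turn of nipple 2 since the start (rad), as for nipple 1; it needs half a turn, 3.142
- nipple3 (a joint): turn of nipple 3 since the start (rad), as for nipple 1
- nipple4 (a joint): turn of nipple 4 since the start (rad); to stay at 0
- driver_grip (a point): centre of the driver's red handle: 24 mm square, 52 mm long, flat sides along this point's x and y; z points from socket to handle. The socket's mouth is 70 mm below. 96 mm long in all, 100 to 170 g; the shank between socket and handle is 10 mm round. Starts standing in the block, its sides parallel to the block's
- driver_mouth (a point): centre of the socket's mouth, axes as driver_grip. Square socket, 20 mm outside, 13.8 mm inside, 13 mm deep, sides parallel to the handle's. On a nipple it has about 9 degrees of play either way; fully on, its mouth rests on the nipple's washer, 1.5 mm above the rim's floor. Riding on the square's corners it stops 7 mm short of that, and drops on when turned to match
- block: wooden tool block fixed to the bench, 60 x 110 x 32 mm (x, y, z), origin at the centre of its underside; z up. Three holes in a row along its y
- block_hole0 (a point): mouth of the block's middle hole, level with the block's top (32 mm): a 25 mm square hole, 24 mm deep, sides parallel to the block's, in which the driver stands socket down; the two small round holes beside it are empty
- tin: green coffee tin, 90 mm diameter, 110 mm high, origin under its middle; to be left alone
- mug: white mug, 76 mm diameter, 85 mm high, origin under its middle; to be left alone
- oil: small yellow oil bottle with red cap, 36 mm diameter, 90 mm high, origin under its middle; to be left alone
- wrench: steel cone wrench lying on the bench, 150 mm long along its x; to be left alone
- stand: blue truing stand fixed to the bench, with the wheel; origin under the middle of its 200 x 170 x 12 mm base plate, x along the axle. Its uprights flank the wheel 62 mm before and behind its middle plane, no higher than 151 mm. Wheel: bare aluminium rim, 216 mm diameter, 16 spokes 22.5 degrees apart; the rim is a 32 mm wide channel facing outwards, floor at 98 mm radius, flanges up to 108 mm
Not all that is in view belongs to the job. There is more than one size of the part that bears driver_grip; the job needs the smallest.

How it is judged:
On the way, in this order (a step that is already met when the one before it is completed fails the run):
1. the nipple left of the tape has had its quarter turn (value of joint nipple1 between 1.27 and 1.87 rad), for 0.2 s.
2. the nipple at the tape has had its half turn (value of joint nipple2 between 2.84 and 3.44 rad), for 0.2 s.
3. the nipple right of the tape has had its quarter turn (value of joint nipple3 between 1.27 and 1.87 rad), for 0.2 s.
At the end, for the whole second after the job is handed in: the nipples left and right of the tape stand a quarter turn (90 degrees) and the one at the tape half a turn (180 degrees) tighter than at the start, each within 17 degrees; the driver stands upright in the block's middle hole, its mouth within 6 mm of the bottom (all of step 1 and all of step 2 and all of step 3 and horizontal distance between driver_mouth and block_hole0 below 0.006 m and height (world z) of driver_mouth below 0.014 m and angle between driver_grip's own z axis and vertical below 0.2 rad); the robot touches nothing.
It fails at once if the driver is borne down or levered on the wheel with more than 40 N (contact force between driver and stand above 40 N).
It fails at once if the gripper touches the wheel or stand (contact force between any of the fingers, the arm and stand above 2 N).
It fails at once if a nipple two spokes from the tape is turned (value of joint any of nipple0, nipple4 above 0.25 rad or value of joint any of nipple0, nipple4 below -0.25 rad).
It fails at once if the tin, mug, oil bottle or wrench is disturbed (distance of any of tin, mug, oil, wrench from where it was at the start of the episode above 0.03 m).
It also fails if it takes over 72 s, if anything falls off the work surface, if the arm or the gripper's body presses on something with over 40 N, if the wrist force passes 120 N, or if a joint passes its speed limit or range.

## Working session

There is one attempt and no reset: what is moved stays moved. The work goes in short steps, Python scripts to look and compute and a tool call to move; the robot and the scene stay as the last step left them, time stands still between calls to the robot, and variables do not carry over. Pictures are saved under pics/ and viewed, about 8 in all and at most 12, crops included, and the job is handed in when it is done.

Besides the shell and the picture viewer there is one more tool, called after "Call:" as name(argument=value, ...) on one line, values as JSON. send_rows: Moves the arm, as the interface text tells. Its arguments: {"type":"object","properties":{"series":{"type":"array"},"newtons":{"type":"number"}},"required":["series"]}

```bash
ls; mkdir -p pics
python3 - <<'E'
from workcell import *
import cv2,numpy as np
s=get_state();print(s)
ims=[]
for c in("scene","top"):
    i=camera_info(c);print(c,i);im=read_camera(c);cv2.imwrite(f"pics/{c}0.png",im);ims.append(im)
cv2.imwrite("pics/a.png",cv2.resize(np.vstack(ims),(800,1200))[:600]);cv2.imwrite("pics/b.png",cv2.resize(ims[1],(800,600)))
E
```

```text
pics
{'clock': 0.0, 'joint_pos': array([ 1.14038946e+00,  3.13986350e-01,  4.49724338e-02,  1.30360344e+00,
       -1.67191879e-05,  1.43123635e+00]), 'qvel': array([ 1.97254175e-04, -1.09928475e-05, -3.26377616e-04, -7.23780311e-04,
       -2.85779304e-04, -3.15470772e-04]), 'tau': array([-4.97153051e-04, -4.80630040e+01,  2.98533493e+01,  1.95390685e-02,
       -3.30173043e-04,  4.21242945e-06]), 'tcp_pos': array([0.16464754, 0.55034352, 0.20891423]), 'orientation': array([-2.47961675e-04,  1.44911348e-01,  9.89444224e-01, -8.76142521e-04]), 'wrist_force': array([0.48732918, 1.0118101 , 0.03663341]), 'ft_torque': array([-0.02547714, -0.00244265, -0.01864745]), 'finger_gap': 0.08524316002354233}
scene {'K': array([[407.54330372,   0.        , 254.56847048],
       [  0.        , 407.54330372, 189.90822474],
       [  0.        ,   0.        ,   1.        ]]), 'xyz': array([ 1.14526061, -0.377021  ,  1.00502824]), 'attitude': array([-0.30652118,  0.8440852 ,  0.41595306, -0.1433457 ])}
top {'K': array([[408.24884385,   0.        , 251.74687036],
       [  0.        , 408.24884385, 203.45545094],
       [  0.        ,   0.        ,   1.        ]]), 'xyz': array([0.53967958, 0.0141391 , 1.28902655]), 'attitude': array([-0.0267167 ,  0.71621228, -0.69728711,  0.01081077])}
```

View pics/a.png

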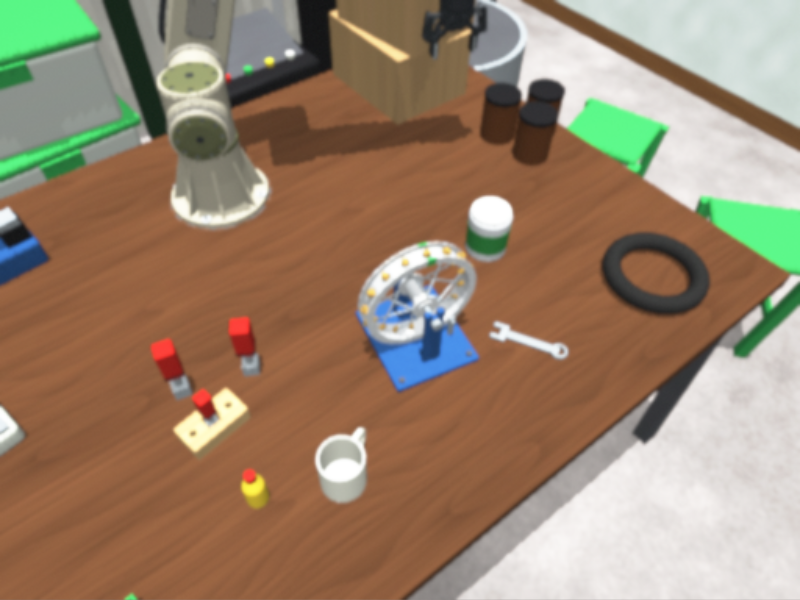

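View pics/b.png

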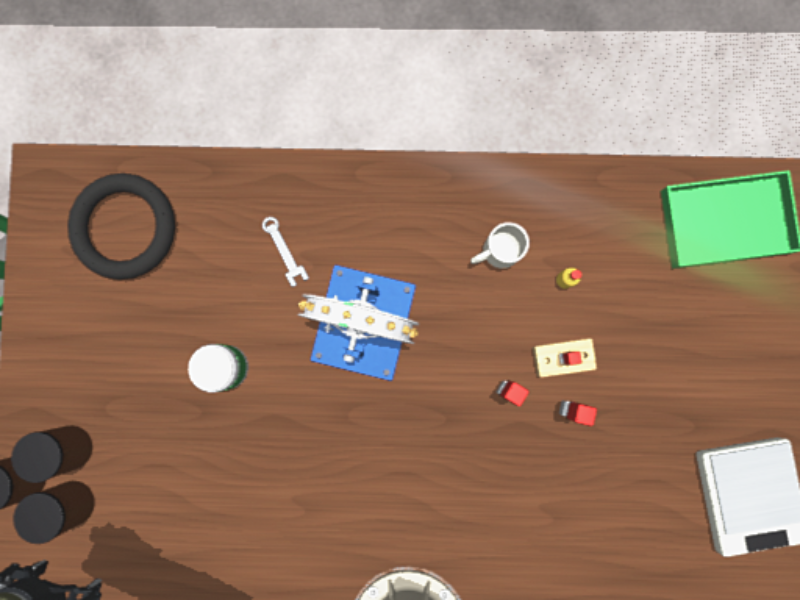

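Candidates for the driver (top view, 800x600): handle in the block at (573,358), and two larger drivers standing loose at (514,392) and (582,413). By the description (smallest, in the block) it is the first. Measuring it.

```bash
cat > h.py <<'E'
from workcell import *
import cv2,numpy as np
from scipy.spatial.transform import Rotation as R
def rot(q): return R.from_quat(np.roll(q,-1)).as_matrix()
class Cam:
    def __init__(s,n):
        i=camera_info(n);s.K=i["K"];s.C=i["xyz"];s.R=rot(i["attitude"])
    def proj(s,P):
        c=(np.atleast_2d(P)-s.C)@s.R;u=c@s.K.T;return u[:,:2]/u[:,2:]
    def plane(s,uv,z):
        uv=np.atleast_2d(uv).astype(float)
        d=np.c_[uv,np.ones(len(uv))]@np.linalg.inv(s.K).T@s.R.T
        return s.C+d*((z-s.C[2])/d[:,2])[:,None]
def cen(m): y,x=np.nonzero(m);return np.array([x.mean(),y.mean()])
def st():
    s=get_state();return s["tcp_pos"],rot(s["orientation"]),s
E
python3 - <<'E'
from h import *
np.set_printoptions(precision=4,suppress=True)
t=Cam("top");sc=Cam("scene")
read_camera("top");read_camera("scene")
for l,z in(("block",.032),("driver_grip",.104),("head2",.24),("stand",.012),("tin",.11),("mug",.085),("oil",.09),("wrench",.004)):
  for c,n in((t,"top"),(sc,"scene")):
    for d in silhouettes(n,l)[:6]:
        m=d["pixels"].astype(np.uint8);c0=cen(m)
        r=cv2.minAreaRect(np.argwhere(m)[:,::-1].astype(np.float32))
        b=c.plane(cv2.boxPoints(r),z)[:,:2]
        print(l,n,round(d["p"],2),c0,c.plane(c0,z)[0,:2],m.sum(), "rect c",b.mean(0),"edges",b[1]-b[0],b[2]-b[1])
E
```

```text
block top 0.83 [360.0858 228.7605] [ 0.5373 -0.2899] 664 rect c [ 0.5366 -0.2913] edges [ 0.0209 -0.1148] [-0.0618 -0.0102]
block scene 0.16 [265.171  185.0915] [0.5226 0.1639] 2515 rect c [0.5206 0.1719] edges [-0.0011  0.286 ] [ 0.2004 -0.0688]
driver_grip top 0.67 [368.9578 263.8819] [ 0.4377 -0.2991] 237 rect c [ 0.4372 -0.2981] edges [ 0.0318 -0.0075] [-0.0138 -0.0626]
driver_grip top 0.5 [327.7343 250.5845] [ 0.4722 -0.1807] 207 rect c [ 0.4731 -0.1805] edges [ 0.0304 -0.0193] [-0.0275 -0.0435]
driver_grip scene 0.85 [156.3674 220.0835] [ 0.4879 -0.1869] 479 rect c [ 0.4892 -0.1875] edges [0.0105 0.0384] [ 0.1246 -0.0372]
driver_grip scene 0.76 [109.6833 235.2072] [ 0.4569 -0.3073] 502 rect c [ 0.4576 -0.3078] edges [0.0039 0.036 ] [ 0.128  -0.0177]
driver_grip scene 0.52 [131.6202 260.9651] [ 0.5607 -0.2971] 258 rect c [ 0.5601 -0.2967] edges [0.0023 0.0311] [ 0.068  -0.0071]
head2 top 0.64 [228.4906 203.5311] [0.5933 0.0984] 1333 rect c [0.5934 0.0986] edges [ 0.0201 -0.1887] [-0.0929 -0.0099]
head2 scene 0.59 [264.6589 185.2004] [0.6553 0.0471] 2460 rect c [0.6552 0.0514] ed
[... 909 characters left out ...]
5.2665] [0.5574 0.1344] 2833 rect c [0.556  0.1395] edges [-0.0078  0.2758] [ 0.1976 -0.0636]
oil top 0.57 [363.1585 177.6707] [ 0.6873 -0.2828] 164 rect c [ 0.6877 -0.2834] edges [ 0.0162 -0.0445] [-0.0333 -0.0115]
oil scene 0.58 [162.5138 312.8338] [ 0.7189 -0.302 ] 325 rect c [ 0.7163 -0.3015] edges [0.0103 0.0337] [ 0.0631 -0.0151]
oil scene 0.18 [266.2207 184.856 ] [0.5609 0.1347] 2777 rect c [0.5595 0.1367] edges [-0.0103  0.2717] [ 0.1962 -0.0614]
wrench top 0.85 [181.9732 161.8736] [0.7342 0.2696] 261 rect c [0.7413 0.2728] edges [ 0.0168 -0.0315] [-0.1229 -0.0664]
wrench scene 0.87 [337.7403 217.5299] [0.7378 0.2741] 385 rect c [0.7376 0.2747] edges [-0.023   0.0362] [0.1322 0.0736]
```

```bash
cat >> h.py <<'E'
def pose(yaw_y,tilt=None):
    "tool R with z down and tool y at heading yaw_y (deg)"
    a=np.radians(yaw_y);y=np.array([np.cos(a),np.sin(a),0]);z=np.array([0,0,-1.]);return np.c_[np.cross(y,z),y,z]
def row(p,Rt):
    q,Rc,s=st();d=Rc.T@(np.asarray(p)-q)*100;r=np.degrees(R.from_matrix(Rc.T@Rt).as_rotvec())
    print("row",d.round(2).tolist(),r.round(1).tolist(),"clock",round(s["clock"],2))
E
python3 - <<'E'
from h import *
import workcell
print([n for n in dir(workcell) if n[0]!='_'])
try: print(grip_point_offset)
except Exception as e: print(e)
c=Cam("wrist");q,Rc,s=st()
print(c.K,(Rc.T@(c.C-q)).round(4),(Rc.T@c.R).round(3))
row([.46,-.28,.30],pose(100.3))
E
```

```text
['MotionError', 'camera_info', 'get_state', 'grip_point_offset', 'hand_in', 'read_camera', 'silhouettes']
0.0187
[[344.6595909    0.         254.81638675]
 [  0.         344.6595909  188.8701733 ]
 [  0.           0.           1.        ]] [ 0.0838  0.0004 -0.1634] [[ 0.001 -0.947 -0.322]
 [ 1.     0.001 -0.   ]
 [ 0.001 -0.322  0.947]]
row [-52.1, -71.14, -9.02] [0.0, 0.0, -27.0] clock 1.0
```

Call:
send_rows(series=[-52,-71,-9,0,0,-27,1,-52,-71,-9,0,0,-27,1,-52,-71,-9,0,0,-27,1,-52,-71,-9,0,0,-27,1,-52,-71,-9,0,0,-27,1,-52,-71,-9,0,0,-27,1,-52,-71,-9,0,0,-27,1,-52,-71,-9,0,0,-27,1,-52,-71,-9,0,0,-27,1,-52,-71,-9,0,0,-27,1], newtons=60)

```text
clock: 1.83
tcp_pos: [0.303, 0.1608, 0.2525]
orientation: [0.001, -0.091, 0.996, 0.0]
wrist_force: [0.9, -0.5, -0.3]
finger_gap: 0.0854
```

```bash
python3 -c "
from h import *
row([.535,-.292,.24],pose(100.3)); print(st()[2]['joint_pos'])"
```

```text
row [-14.66, -48.72, 1.27] [0.0, 0.1, 0.1] clock 1.83
[ 2.52521442e-01 -1.53466129e-01 -3.63211706e-01  1.35951294e+00
  6.78231041e-05  7.12629865e-02]
```

Call:
send_rows(series=[-14.7,-48.7,1.3,0,0,0,1,-14.7,-48.7,1.3,0,0,0,1,-14.7,-48.7,1.3,0,0,0,1,-14.7,-48.7,1.3,0,0,0,1,-14.7,-48.7,1.3,0,0,0,1,-14.7,-48.7,1.3,0,0,0,1,-14.7,-48.7,1.3,0,0,0,1,-14.7,-48.7,1.3,0,0,0,1,-14.7,-48.7,1.3,0,0,0,1,-14.7,-48.7,1.3,0,0,0,1])

```text
clock: 2.67
tcp_pos: [0.4934, -0.2104, 0.2413]
orientation: [0.0, -0.09, 0.996, -0.0]
wrist_force: [1.1, 0.8, 0.7]
finger_gap: 0.0857
```

Call:
send_rows(series=[0,0,0,0,0,0,1,0,0,0,0,0,0,1,0,0,0,0,0,0,1,0,0,0,0,0,0,1])

```text
clock: 3.0
tcp_pos: [0.4923, -0.2071, 0.2415]
orientation: [-0.0, -0.091, 0.996, 0.0]
wrist_force: [-0.6, -0.2, 0.3]
finger_gap: 0.0853
```

Run:
```python
from h import *
np.set_printoptions(precision=4,suppress=True)
print(st()[0],st()[2]['joint_pos'])
c=Cam("wrist");im=read_camera("wrist");cv2.imwrite("pics/w1.png",cv2.resize(im,(800,600)))
for l,z in(("driver_grip",.104),("block",.032)):
    for d in silhouettes("wrist",l)[:4]:
        m=d["pixels"].astype(np.uint8);c0=cen(m);print(l,round(d["p"],2),c0,m.sum(),c.plane(c0,z))
# red top face
hsv=cv2.cvtColor(im,cv2.COLOR_BGR2HSV)
print(c.proj([.537,-.292,.104]))
```

```text
[ 0.4923 -0.2071  0.2415] [-0.5486  0.2266  0.0075  1.3522  0.0003 -0.7299]
driver_grip 0.97 [284.3803 149.5329] 2432 [[ 0.4698 -0.1838  0.104 ]]
driver_grip 0.57 [149.6519  83.9576] 3281 [[ 0.4357 -0.3062  0.104 ]]
block 0.95 [174.8996 169.2809] 4443 [[ 0.5284 -0.2908  0.032 ]]
block 0.64 [472.7302 291.1258] 5270 [[0.6198 0.099  0.032 ]]
[[155.6776 198.6034]]
```

View pics/w1.png

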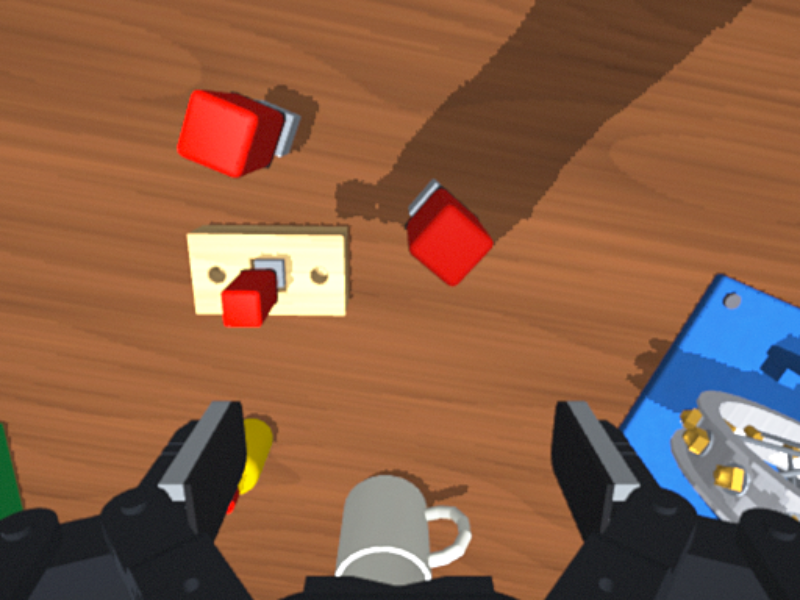

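The picture: driver in block with handle top at (242,308), clearly the slimmest; the two larger drivers at (220,130) and (450,240). Refining.

Run:
```python
from h import *
np.set_printoptions(precision=4,suppress=True)
c=Cam("wrist");im=read_camera("wrist")
b,g,r=[im[...,i].astype(int) for i in range(3)]
def rect(m,z,box):
    mm=np.zeros_like(m);x0,y0,x1,y1=box;mm[y0:y1,x0:x1]=m[y0:y1,x0:x1]
    n,l,s,_=cv2.connectedComponentsWithStats(mm.astype(np.uint8));k=1+np.argmax(s[1:,4])
    p=c.plane(np.argwhere(l==k)[:,::-1],z)[:,:2]*1000
    rr=cv2.minAreaRect(p.astype(np.float32));print(rr,s[k,4],p.mean(0))
rect((r>205)&(g<70)&(b<70),.104,(130,170,185,215))
rect((r>170)&(g>150)&(b>100),.032,(110,135,235,210))
print(im[197,155],im[182,165],im[160,200])
row([.537,-.292,.24],pose(100))
```

```text
((536.0411987304688, -293.5126647949219), (22.81182289123535, 22.8549747467041), 10.504256248474121) 546 [ 535.6449 -293.4313]
((537.251953125, -294.14215087890625), (61.30458450317383, 111.27362823486328), 10.17479419708252) 3863 [ 532.8235 -291.7909]
[ 39  53 255] [ 18  18 130] [219 255 255]
row [-2.82, -9.15, 0.21] [-0.0, 0.0, 0.4] clock 3.2
```

Call:
send_rows(series=[-1.4,-4.7,0.2,0,0,0.2,1,-2.75,-9.32,0.2,0,0,0.2,1,-2.75,-9.32,3,0,0,0.2,1,-2.75,-9.32,6,0,0,0.2,1,-2.75,-9.32,9,0,0,0.2,1,-2.75,-9.32,12,0,0,0.2,1,-2.75,-9.32,15,0,0,0.2,1,-2.75,-9.32,17,0,0,0.2,1,-2.75,-9.32,18.2,0,0,0.2,1,-2.75,-9.32,18.2,0,0,0.2,1])

```text
clock: 4.03
tcp_pos: [0.5347, -0.2927, 0.0563]
orientation: [-0.002, -0.089, 0.996, 0.002]
wrist_force: [0.2, 1.5, 0.9]
finger_gap: 0.0854
```

```bash
python3 -c "
from h import *
q,Rc,s=st();row([.5365,-.2938,.0593],pose(100.3))"
```

```text
row [-0.16, -0.14, -0.3] [0.2, -0.2, -0.1] clock 4.03
```

Call:
send_rows(series=[-0.1,-0.1,-0.1,0,0,0,1,-0.1,-0.1,-0.1,0,0,0,0,-0.1,-0.1,-0.1,0,0,0,0,-0.1,-0.1,-0.1,0,0,0,0,-0.1,-0.1,-0.1,0,0,0,0,-0.1,-0.1,-0.1,0,0,0,0,-0.1,-0.1,-0.1,0,0,0,0,-0.1,-0.1,-0.1,0,0,0,0], newtons=80)

```text
clock: 4.7
tcp_pos: [0.5383, -0.2959, 0.0612]
orientation: [0.001, -0.088, 0.996, -0.0]
wrist_force: [-0.2, 1.2, 4.8]
finger_gap: 0.0227
```

```bash
python3 -c "
from h import *
q,Rc,s=st();print(q,s['orientation'],s['wrist_force'],s['finger_gap'],s['joint_pos']);row([.5365,-.2938,.0593],pose(100.3))"
```

```text
[ 0.53834791 -0.2959372   0.06119842] [ 6.42331100e-04 -8.83723466e-02  9.96087244e-01 -3.44757440e-04] [-0.2470102   1.21611268  4.79070792] 0.022748585273320653 [-6.33393140e-01  4.66278175e-01 -1.00472480e-01  1.00262582e+00
  3.31376489e-04 -8.10368511e-01]
row [0.14, 0.24, 0.19] [-0.0, 0.1, -0.2] clock 4.7
```

```bash
python3 -c "
from h import *
q,Rc,s=st();row([.5383,-.2959,.16],pose(100.3));row([.674,.087,.33],pose(78));t=Cam('top');print(t.plane([232.5,206.7],.012))"
```

```text
row [-0.01, -0.0, -9.88] [-0.0, 0.1, -0.2] clock 4.7
row [-20.13, 35.29, -26.88] [-0.0, 0.1, 22.1] clock 4.7
[[0.59538354 0.10386371 0.012     ]]
```

Call:
send_rows(series=[0,0,-1,0,0,0,0,0,0,-3,0,0,0,0,0,0,-5,0,0,0,0,0,0,-8,0,0,0,0,0,0,-11,0,0,0,0,0,0,-11,0,0,0,0])

```text
clock: 5.2
tcp_pos: [0.5402, -0.2976, 0.1771]
orientation: [0.003, -0.088, 0.996, -0.003]
wrist_force: [1.0, -0.0, 0.2]
finger_gap: 0.0221
```

Call:
send_rows(series=[-20.1,35.3,-16,0,0,22,0,-20.1,35.3,-16,0,0,22,0,-20.1,35.3,-16,0,0,22,0,-20.1,35.3,-16,0,0,22,0,-20.1,35.3,-16,0,0,22,0,-20.1,35.3,-16,0,0,22,0,-20.1,35.3,-16,0,0,22,0,-20.1,35.3,-16,0,0,22,0,-20.1,35.3,-16,0,0,22,0,-20.1,35.3,-16,0,0,22,0])

```text
clock: 6.03
tcp_pos: [0.6663, 0.0688, 0.3226]
orientation: [-0.0, 0.103, 0.995, -0.0]
wrist_force: [1.8, -0.1, -0.4]
finger_gap: 0.0222
```

```bash
python3 -c "
from h import *
q,Rc,s=st();print(q,s['joint_pos']);row([.674,.087,.28],pose(78))"
```

```text
[0.66626457 0.06875483 0.32256102] [-1.68343937e-02  5.38378165e-01  6.63845871e-01  1.69662851e+00
 -1.22094779e-04  1.90254374e-01]
row [-0.38, 1.95, 4.26] [-0.0, -0.0, 0.1] clock 6.03
```

Call:
send_rows(series=[-0.4,1.9,2,0,0,0,0,-0.4,1.9,4,0,0,0,0,-0.4,1.9,4,0,0,0,0,-0.4,1.9,4,0,0,0,0,-0.4,1.9,4,0,0,0,0,-0.4,1.9,4,0,0,0,0])

```text
clock: 6.53
tcp_pos: [0.6745, 0.0837, 0.2834]
orientation: [0.001, 0.104, 0.995, 0.0]
wrist_force: [-0.2, 0.5, -1.1]
finger_gap: 0.022
```

Run:
```python
from h import *
np.set_printoptions(precision=4,suppress=True)
c=Cam("wrist");print(st()[0],c.C,c.R.tolist());im=read_camera("wrist");cv2.imwrite("pics/w2raw.png",im);cv2.imwrite("pics/w2.png",cv2.resize(im,(800,600),interpolation=cv2.INTER_CUBIC))
np.savez("w2.npz",K=c.K,C=c.C,R=c.R)
for l in("head1","head2"):
    for d in silhouettes("wrist",l)[:8]: print(l,round(d["p"],2),cen(d["pixels"]),d["box"])
```

```text
[0.6745 0.0837 0.2834] [0.5923 0.1015 0.4468] [[0.20586311827810058, 0.9257655143357325, 0.31714127608924336], [0.9785807949427124, -0.19473069466051748, -0.06678011924458926], [-6.559044148737869e-05, 0.3240959256512325, -0.9460242209764849]]
head1 0.83 [261.8096  74.5733] [128.6, 2.4, 268.0, 135.8]
head2 0.83 [261.8096  74.5733] [128.6, 2.4, 268.0, 135.8]
```

View pics/w2.png

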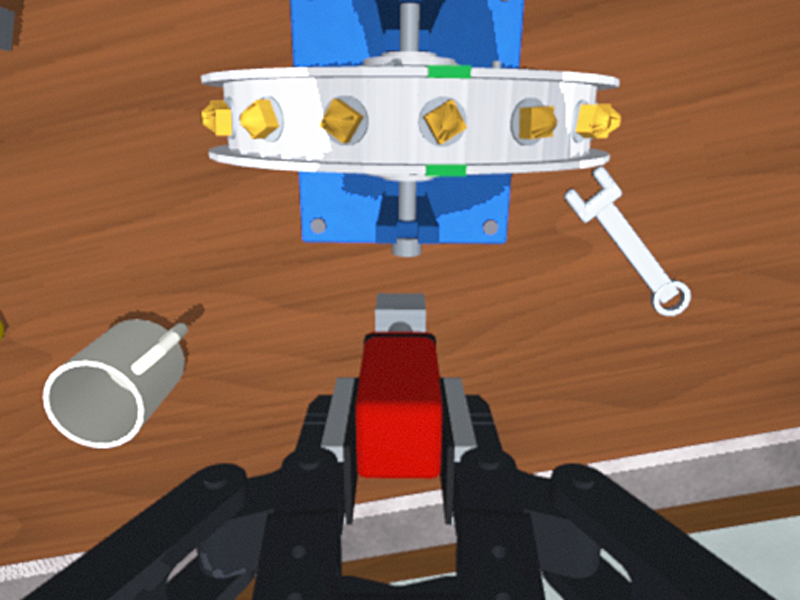

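The picture shows tape at (447,72)/(445,170), so nipple 2 at (445,122), nipple 1 (robot's left = image right) at (538,122), nipple 3 at (344,120), nipples 0/4 at (598,120)/(260,118); the driver is held straight, socket near (400,300). Zooming.

Run:
```python
from h import *
np.set_printoptions(precision=4,suppress=True)
im=read_camera("wrist");ims=[]
a=np.mean([im.astype(float)]+[read_camera("wrist") for _ in range(3)],0).astype(np.uint8)
print(st()[0])
cv2.imwrite("pics/w3raw.png",a)
cv2.imwrite("pics/w3.png",cv2.resize(a[35:120,190:390],None,fx=4,fy=4,interpolation=cv2.INTER_CUBIC))
# driver in tool frame
c=Cam("wrist");q,Rc,s=st()
def tp(uv,zt):
    d=Rc.T@c.R@np.linalg.inv(c.K)@np.array([*uv,1]);o=Rc.T@(c.C-q);return o+d*(zt-o[2])/d[2]
for uv,z in(((240.6,188.2),.0532),((272,188.2),.0532)): print(tp(uv,z)*1000)
# handle top face corners 
for uv in((230,258),(280.5,258),(229,305),(282,305)): print('top',tp(uv,.0532-.096)*1000)
```

```text
[0.6743 0.0844 0.2824]
[10.4114 -8.9796 53.2   ]
[10.4372 11.8598 53.2   ]
top [ 13.6493  -9.3596 -42.8   ]
top [ 13.6761  10.6884 -42.8   ]
top [ -8.6199 -10.2701 -42.8   ]
top [ -8.5885  11.8744 -42.8   ]
```

View pics/w3.png

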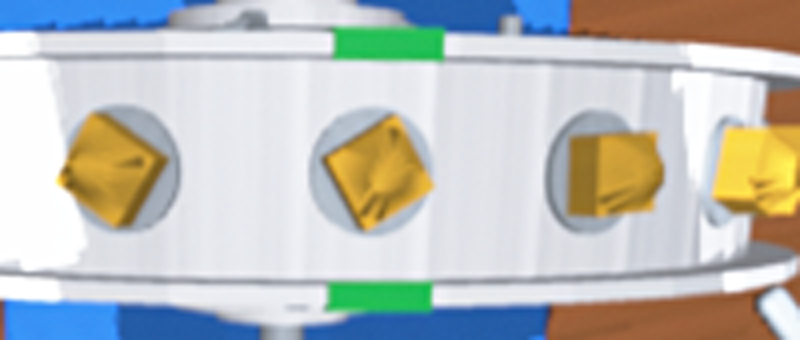

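```bash
cat > fit.py <<'E'
from h import *
def wheelR(yaw): return R.from_euler('z',yaw,degrees=True).as_matrix()
def nip(yaw,roll,k):
    """frame of nipple k (1..3): z radial out; x axle. positive roll -> towards robot's right (-y): rot about +x axle"""
    a=roll+(k-2)*22.5
    return wheelR(yaw)@R.from_euler('x',a,degrees=True).as_matrix()
def corners(p,k,ang,r=.1065,h=.006):
    F=nip(p[2],p[3],k);t=np.radians(ang+45+90*np.arange(4));d=h*2**.5
    return np.array([p[0],p[1],.128])+np.c_[d*np.cos(t),d*np.sin(t),np.full(4,r)]@F.T
E
python3 - <<'E'
from fit import *
from scipy.optimize import least_squares
np.set_printoptions(precision=4,suppress=True)
c=Cam("wrist")
obs={2:[(390,115),(435,185),(368,230),(323,160)],3:[(100,112),(165,158),(122,228),(62,180)],1:[(600,138),(655,131),(656,212),(600,215)]}
for k in obs: obs[k]=np.array(obs[k])/4+[190-.375,35-.375]
def match(P,O):
    return min((np.roll(P,i,0)-O for i in range(4)),key=lambda d:(d**2).sum())
def res(v):
    return np.concatenate([match(c.proj(corners(v,k,v[3+k]))[::s],obs[k]).ravel() for k in(1,2,3) for s in(1,-1)][0:]) if 0 else np.concatenate([min((match(c.proj(corners(v,k,v[3+k]))[::s],obs[k]).ravel() for s in(1,-1)),key=lambda d:(d**2).sum()) for k in(1,2,3)])
best=None
for a1 in(0,30,60):
 for a2 in(0,30,60):
  for a3 in (0,30,60):
   for ro in(-5,2):
    s=least_squares(res,[.596,.104,-12,ro,a1,a2,a3],x_scale=[.01,.01,5,5,20,20,20])
    if best is None or s.cost<best.cost:best=s
print(best.x,best.cost);print(best.fun.round(1).reshape(-1,2))
np.save("wheel.npy",best.x)
for k in(0,1,2,3,4): print(k,c.proj(np.r_[best.x[:2],.128]+.098*nip(best.x[2],best.x[3],k)[:,2]), (c.proj(np.r_[best.x[:2],.128]+.0995*nip(best.x[2],best.x[3],k)[:,2])-[190-.375,35-.375])*4)
E
```

```text
[  0.5966   0.1047 -12.405   -7.9984  95.0762  34.6001  56.0579] 14.61324655296218
[[ 0.4 -0.3]
 [ 1.  -0.1]
 [-0.  -0.5]
 [-0.1  0.8]
 [ 2.1 -0.5]
 [ 1.4 -0.1]
 [ 1.3  0.6]
 [ 1.7  0.5]
 [-1.9 -0.5]
 [-1.9  0.3]
 [-1.5  0.2]
 [-2.4  0.2]]
0 [[369.2043  77.6892]] [[726.6293 172.4184]]
1 [[337.3918  77.925 ]] [[597.6415 173.3992]]
2 [[282.9054  77.6808]] [[375.255  172.4126]]
3 [[220.6     76.9621]] [[120.547  169.4726]]
4 [[170.8132  76.0126]] [[-82.4281 165.5887]]
```

Run:
```python
from fit import *
from scipy.optimize import least_squares
np.set_printoptions(precision=4,suppress=True)
c=Cam("wrist");o=np.array([190-.375,35-.375])
v0=np.load("wheel.npy")
O2=np.array([(390,115),(435,185),(368,230),(323,160)])/4+o
W={2:(371,170),3:(121,170)}
def match(P,O): return min((np.roll(P[::s],i,0)-O for i in range(4) for s in(1,-1)),key=lambda d:(d**2).sum())
def ctr(v,k,r): return np.r_[v[:2],.128]+r*nip(v[2],v[3],k)[:,2]
def res(v):
    w=np.r_[v0[:2],v] if 0 else v
    return np.r_[match(c.proj(corners(w,2,w[5])),O2).ravel(),*[2*(c.proj(ctr(w,k,.0992))[0]-np.array(W[k])/4-o) for k in W],(w[2]+12.2)*.5]
s=least_squares(res,v0,x_scale=[.01,.01,5,5,20,20,20]);v=s.x;print(v,s.fun.round(1))
a=cv2.imread("pics/w3raw.png");Z=6;x0,y0=195,45
im=cv2.resize(a[45:110,195:325+3],None,fx=Z,fy=Z,interpolation=cv2.INTER_CUBIC)
T=lambda P:np.round((c.proj(P)-[x0,y0]+.5)*Z-.5).astype(np.int32).reshape(-1,1,2)
im2=im.copy()
for k in(1,2,3):
    ang=v[3+k]
    cv2.polylines(im2,[T(corners(v,k,ang))],True,(0,0,255),1);cv2.polylines(im2,[T(corners(v,k,ang,.0995))],True,(255,0,0),1)
    for r,h in((.1115,.003),(.0995,.0093)):
        t=np.linspace(0,6.28,40);P=np.r_[v[:2],.128]+np.c_[h*np.cos(t),h*np.sin(t),0*t+r]@nip(v[2],v[3],k).T
        cv2.polylines(im2,[T(P)],True,(255,0,255),1)
np.save("wheel.npy",v)
cv2.imwrite("pics/ov1.png",np.vstack([im,im2])[:, :800]);print(im.shape)
```

```text
[  0.5979   0.1111 -11.9609  -3.8714  95.1134  34.1481  56.0579] [ 0.4 -0.9 -0.1 -0.4 -0.4  0.3 -0.2  0.1  0.3  0.5 -0.2 -0.   0.1]
(390, 798, 3)
```

View pics/ov1.png

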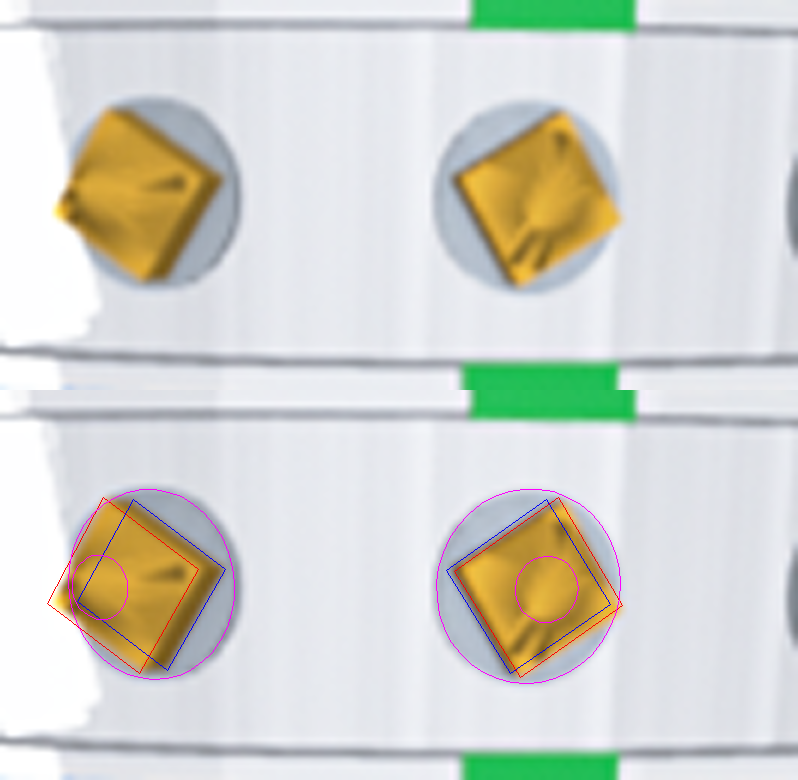

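Run:
```python
from fit import *
from scipy.optimize import least_squares
np.set_printoptions(precision=4,suppress=True)
c=Cam("wrist");o=np.array([190-.375,35-.375]);v0=np.load("wheel.npy")
O2=np.array([(390,115),(435,185),(368,230),(323,160)])/4+o
W={2:(371,170),3:(121.5,170)}
def match(P,O): return min((np.roll(P[::s],i,0)-O for i in range(4) for s in(1,-1)),key=lambda d:(d**2).sum())
def ctr(v,k,r): return np.r_[v[:2],.128+v[7]]+r*nip(v[2],v[3],k)[:,2]
th=np.linspace(0,2*np.pi,721)
def ext(v,x,r=.108):
    P=np.r_[v[:2],.128+v[7]]+np.c_[0*th+x,r*np.cos(th),r*np.sin(th)]@wheelR(v[2]).T
    u=c.proj(P)[:,0];return np.array([u.min(),u.max()])
def wl(v,k):
    P=ctr(v,k,.0985)+.0093*np.c_[np.cos(th),np.sin(th),0*th]@nip(v[2],v[3],k).T;return c.proj(P)[:,0].min()
def res(v):
    A=corners(v,2,v[5])+[0,0,v[7]]
    return np.r_[match(c.proj(A),O2).ravel(),*[2*(c.proj(ctr(v,k,.0992))[0]-np.array(W[k])/4-o) for k in W],(v[2]+12.2)*.5,
     ext(v,-.016)-[129.0,396.4],ext(v,.016)-[133.6,390],2*(wl(v,1)-(547/4+o[0])),v[7]/.002]
s=least_squares(res,np.r_[v0,0],x_scale=[.01,.01,5,5,20,20,20,.005]);v=s.x;print(v,s.fun.round(1))
np.save("wheel.npy",v)
for k in(1,2,3): print(k,ctr(v,k,.1115),nip(v[2],v[3],k)[:,2])
```

```text
[    0.597      0.107    -12.0818    -6.3173 13544.7511    34.2579
    56.0579    -0.001 ] [ 0.7 -0.8  0.1 -0.4 -0.   0.2  0.3  0.1  0.   0.6 -1.  -0.2  0.1  0.3
 -0.7  0.3  0.2  0.3 -0.5]
1 [0.6082 0.1596 0.2247] [0.1009 0.4713 0.8762]
2 [0.5996 0.119  0.2379] [0.023  0.1076 0.9939]
3 [0.5905 0.0766 0.2341] [-0.0583 -0.2725  0.9604]
```

```bash
cat > plan.py <<'E'
from fit import *
np.set_printoptions(precision=4,suppress=True)
v=np.load("wheel.npy");hub=np.r_[v[0]-.0002,v[1]-.0012,.128];M=np.array([.001,0,.0532])
def tool(k,th,r,off=(0,0),m=M):
    F=nip(v[2],v[3],k);t=np.radians(th);x=np.array([np.cos(t),np.sin(t),0]);z=np.array([0,0,-1.]);y=np.cross(z,x)
    Rt=F@np.c_[x,y,z];return hub+F@np.array([off[0],off[1],r])-Rt@m,Rt
def rows(poses,ref=None):
    q,Rc,s=st()
    if ref: q,Rc=ref
    for p,Rt in poses:
        print((Rc.T@(p-q)*100).round(2).tolist()+np.degrees(R.from_matrix(Rc.T@Rt).as_rotvec()).round(1).tolist())
def where(k,m=M):
    q,Rc,s=st();F=nip(v[2],v[3],k);l=F.T@(q+Rc@m-hub);A=F.T@Rc
    print("nip",k,"mouth x,y mm",(l[:2]*1e3).round(2),"r",(l[2]*1e3).round(2),"theta",np.degrees(np.arctan2(A[1,0],A[0,0])).round(1)%360,"axis tilt",np.degrees(np.arccos(-A[2,2])).round(2),
     "F",(F.T@s['wrist_force']).round(1),"T",(F.T@s['ft_torque']).round(3),"tz@tool",(Rc.T@s['ft_torque']).round(3),"t",round(s['clock'],2),"j",s['joint_pos'].round(2),"gap",round(s['finger_gap'],4))
E
python3 - <<'E'
from plan import *
where(1)
rows([tool(1,275,.150),tool(1,275,.1165)])
E
```

```text
nip 1 mouth x,y mm [ 79.34 -52.93] r 86.36 theta 180.1 axis tilt 28.83 F [-0.3  0.9 -1. ] T [ 0.004  0.021 -0.01 ] tz@tool [-0.004  0.014  0.018] t 6.88 j [0.01 0.54 0.57 1.6  0.   0.21] gap 0.0225
[8.0, 10.39, -2.32, 21.8, 23.9, -92.6]
[8.01, 8.77, 0.61, 21.8, 23.9, -92.6]
```

Call:
send_rows(series=[0,0,-4,1.5,1.6,-6.4,0,0,0,-7,3,3.2,-12.8,0,0,0,-7,4.5,4.9,-19,0,2,3,-7,6.2,6.8,-26,0,5,6,-7,7.8,8.5,-33,0,8,10.4,-6,9.4,10.3,-40,0,8,10.4,-6,11,12,-46,0,8,10.4,-6,12.5,13.7,-53,0,8,10.4,-6,14.1,15.5,-60,0,8,10.4,-6,15.7,17,-66,0])

```text
clock: 7.72
tcp_pos: [0.6092, 0.1995, 0.3344]
orientation: [-0.144, -0.442, 0.878, -0.112]
wrist_force: [-0.1, -0.3, -1.2]
finger_gap: 0.0221
```

Run:
```python
from plan import *
where(1)
rows([tool(1,275,.150),tool(1,275,.13),tool(1,275,.1165)])
```

```text
nip 1 mouth x,y mm [-12.28 -10.18] r 173.66 theta 246.4 axis tilt 9.6 F [-0.1  0.3 -1.2] T [ 0.427 -0.095 -0.044] tz@tool [-0.08  -0.433 -0.006] t 7.72 j [ 0.32  0.88  1.26  2.22 -0.26 -0.58] gap 0.0221
[-1.7, -0.29, 2.47, 6.1, 7.5, -28.2]
[-1.5, -0.56, 4.44, 6.1, 7.5, -28.2]
[-1.37, -0.74, 5.77, 6.1, 7.5, -28.2]
```

Call:
send_rows(series=[-1,-0.3,2.4,1.4,1.7,-6.4,0,-1.7,-0.3,2.4,2.8,3.4,-12.8,0,-1.7,-0.3,2.4,4.2,5.1,-19.2,0,-1.7,-0.3,2.4,5.6,6.8,-25.6,0,-1.7,-0.3,2.4,6.1,7.5,-28.2,0,-1.7,-0.3,2.4,6.1,7.5,-28.2,0,-1.7,-0.3,2.4,6.1,7.5,-28.2,0])

```text
clock: 8.3
tcp_pos: [0.6177, 0.2024, 0.3072]
orientation: [-0.199, -0.639, 0.729, -0.147]
wrist_force: [0.1, 0.5, -1.0]
finger_gap: 0.0223
```

Run:
```python
from plan import *
where(1)
rows([tool(1,275,.150),tool(1,275,.13),tool(1,275,.1165)])
```

```text
nip 1 mouth x,y mm [ 0.32 -0.66] r 151.4 theta 274.6 axis tilt 0.18 F [-0.   0.9 -0.7] T [ 0.509 -0.02   0.024] tz@tool [ 0.06  -0.506 -0.025] t 8.3 j [ 0.39  0.86  1.1   2.11 -0.41 -0.99] gap 0.0223
[-0.08, 0.03, 0.14, 0.0, 0.2, -0.4]
[-0.08, 0.03, 2.14, 0.0, 0.2, -0.4]
[-0.07, 0.03, 3.49, 0.0, 0.2, -0.4]
```

Call:
send_rows(series=[-0.08,0,1,0,0.2,-0.4,0,-0.08,0,2,0,0.2,-0.4,0,-0.08,0,2.8,0,0.2,-0.4,0,-0.08,0,3.2,0,0.2,-0.4,0,-0.08,0,3.2,0,0.2,-0.4,0,-0.08,0,3.2,0,0.2,-0.4,0])

```text
clock: 8.8
tcp_pos: [0.6147, 0.1872, 0.2792]
orientation: [-0.201, -0.641, 0.726, -0.148]
wrist_force: [-0.0, 0.2, -0.7]
finger_gap: 0.0224
```

Run:
```python
from plan import *
where(1)
im=read_camera("wrist");cv2.imwrite("pics/w4raw.png",im)
cv2.imwrite("pics/w4.png",cv2.resize(im[60:260,150:390],None,fx=3,fy=3,interpolation=cv2.INTER_CUBIC))
c=Cam("wrist");q,Rc,s=st()
F=nip(v[2],v[3],1)
for r in(.1115,.0995): print("nip",r,(c.proj(hub+r*F[:,2])-[150,60])*3)
print("mouth",(c.proj(q+Rc@M)-[150,60])*3)
for sx,sy in((1,1),(1,-1)): print("mouth corner",(c.proj(q+Rc@(M+[.01*sx,.01*sy,0]))-[150,60])*3)
```

```text
nip 1 mouth x,y mm [ 0.56 -0.91] r 119.48 theta 274.9 axis tilt 0.06 F [-0.1  0.5 -0.5] T [ 0.603 -0.005 -0.012] tz@tool [ 0.057 -0.6    0.011] t 8.8 j [ 0.37  0.78  0.87  1.96 -0.41 -1.01] gap 0.0224
nip 0.1115 [[314.5702 409.0837]]
nip 0.0995 [[314.5558 392.1478]]
mouth [[311.9926 418.3956]]
mouth corner [[357.2746 376.0483]]
mouth corner [[266.7443 375.9433]]
```

View pics/w4.png

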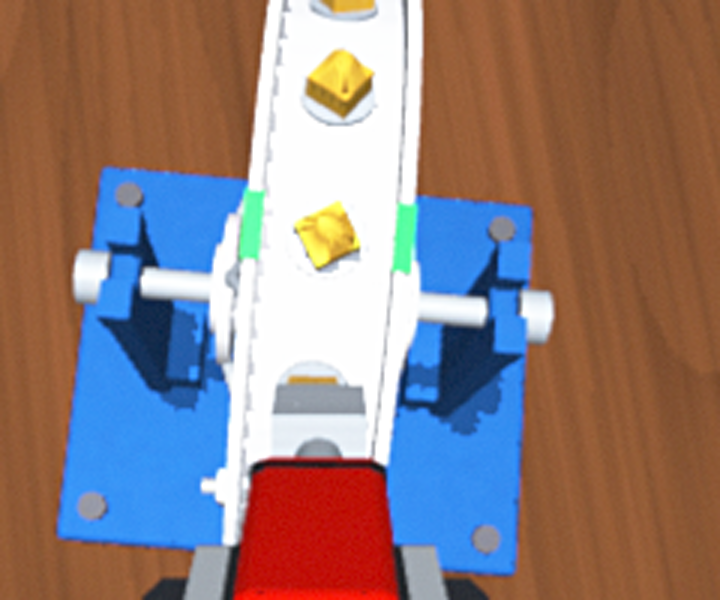

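```bash
sed -i 's/hub=np.r_\[.*\];M=.*/hub=np.r_[v[0],v[1],.128];M=np.array([-.0005,.0012,.0532])/' plan.py
python3 - <<'E'
from plan import *
where(1)
rows([tool(1,275,.108),tool(1,275,.1045),tool(1,275,.0995)])
E
```

```text
nip 1 mouth x,y mm [-0.63 -0.37] r 119.07 theta 275.0 axis tilt 0.03 F [ 0.1  1.5 -0.6] T [ 0.6   -0.046  0.002] tz@tool [ 0.098 -0.594 -0.002] t 8.85 j [ 0.37  0.78  0.88  1.96 -0.41 -1.01] gap 0.0221
[-0.03, -0.06, 1.11, 0.0, -0.0, -0.0]
[-0.03, -0.06, 1.46, 0.0, -0.0, -0.0]
[-0.03, -0.06, 1.96, 0.0, -0.0, -0.0]
```

The crop shows the socket edge at (318,386), directly over nipple 1 (washer centre x≈313), its sides parallel to the square's edge; nipple 2 at (327,235) between the tapes. Descending gently.

Call:
send_rows(series=[-0.03,-0.06,0.5,0,0,0,0,-0.03,-0.06,0.9,0,0,0,0,-0.03,-0.06,1.1,0,0,0,0,-0.03,-0.06,1.25,0,0,0,0,-0.03,-0.06,1.4,0,0,0,0,-0.03,-0.06,1.4,0,0,0,0])

```text
clock: 9.35
tcp_pos: [0.614, 0.1811, 0.2661]
orientation: [-0.201, -0.641, 0.726, -0.148]
wrist_force: [1.4, 0.5, -1.8]
finger_gap: 0.0224
```

```bash
python3 -c "
from plan import *
where(1)"
```

```text
nip 1 mouth x,y mm [-0.15  0.33] r 104.4 theta 275.0 axis tilt 0.07 F [ 1.3  1.6 -1.2] T [ 0.631 -0.383 -0.014] tz@tool [ 0.437 -0.596  0.014] t 9.35 j [ 0.37  0.76  0.8   1.9  -0.42 -1.02] gap 0.0224
```

Call:
send_rows(series=[0,0,0.12,0,0,0,0,0,0,0.25,0,0,0,0,0,0,0.25,0,0,0,0])

```text
clock: 9.6
tcp_pos: [0.6138, 0.1799, 0.2639]
orientation: [-0.201, -0.641, 0.726, -0.148]
wrist_force: [1.3, 0.6, -1.8]
finger_gap: 0.0223
```

```bash
python3 -c "
from plan import *
where(1)"
```

```text
nip 1 mouth x,y mm [-0.12  0.37] r 101.95 theta 275.0 axis tilt 0.06 F [ 1.1  1.6 -1.2] T [ 0.667 -0.478 -0.017] tz@tool [ 0.534 -0.623  0.018] t 9.6 j [ 0.36  0.75  0.79  1.9  -0.42 -1.02] gap 0.0223
```

Run:
```python
from plan import *
q,Rc,s=st()
rows([tool(1,275-a,.1008) for a in(0,6,12,18,24,30,36,42,48,54,60)])
```

```text
[0.04, -0.01, 0.12, 0.0, -0.1, 0.0]
[0.06, -0.0, 0.12, 0.0, -0.1, 6.0]
[0.07, 0.01, 0.12, 0.0, -0.1, 12.0]
[0.08, 0.01, 0.12, 0.0, -0.1, 18.0]
[0.09, 0.02, 0.12, 0.0, -0.1, 24.0]
[0.1, 0.03, 0.12, 0.0, -0.1, 30.0]
[0.1, 0.05, 0.12, 0.0, -0.1, 36.0]
[0.11, 0.06, 0.12, -0.0, -0.1, 42.0]
[0.12, 0.07, 0.12, -0.0, -0.1, 48.0]
[0.12, 0.08, 0.12, -0.0, -0.1, 54.0]
[0.12, 0.1, 0.12, -0.0, -0.1, 60.0]
```

Call:
send_rows(series=[0.04,0,0.1,0,0,0,0,0.06,0,0.12,0,0,6,0,0.07,0,0.12,0,0,12,0,0.08,0.01,0.12,0,0,18,0,0.09,0.02,0.12,0,0,24,0,0.1,0.03,0.12,0,0,30,0,0.1,0.05,0.12,0,0,36,0,0.11,0.06,0.12,0,0,42,0,0.12,0.07,0.12,0,0,48,0,0.12,0.07,0.12,0,0,48,0])

```text
clock: 10.43
tcp_pos: [0.6136, 0.1785, 0.2635]
orientation: [-0.122, -0.289, 0.924, -0.217]
wrist_force: [4.3, 0.4, -1.6]
finger_gap: 0.0223
```

Run:
```python
from plan import *
where(1)
rows([tool(1,t,.1008) for t in(215,200,185,176,174)])
```

```text
nip 1 mouth x,y mm [0.79 0.18] r 100.87 theta 226.8 axis tilt 0.07 F [ 4.1  1.9 -0.8] T [ 0.938 -1.21   0.027] tz@tool [ 0.24  -1.512 -0.026] t 10.43 j [ 0.36  0.75  0.78  1.89 -0.42 -0.18] gap 0.0223
[0.09, 0.05, 0.01, -0.1, 0.0, 11.8]
[0.11, 0.07, 0.01, -0.1, 0.0, 26.8]
[0.13, 0.1, 0.01, -0.1, 0.0, 41.8]
[0.14, 0.12, 0.01, -0.1, 0.1, 50.8]
[0.14, 0.13, 0.01, -0.0, 0.1, 52.8]
```

Run:
```python
from plan import *
rows([tool(1,t,.1008,(.0013,.0002)) for t in(221,203,185,176,174)])
```

```text
[-0.03, -0.04, 0.01, -0.1, 0.0, 5.8]
[0.01, -0.01, 0.01, -0.1, 0.0, 23.8]
[0.03, 0.02, 0.01, -0.1, 0.0, 41.8]
[0.04, 0.04, 0.01, -0.1, 0.1, 50.8]
[0.04, 0.05, 0.01, -0.0, 0.1, 52.8]
```

Call:
send_rows(series=[-0.03,-0.04,0,0,0,6,0,-0.02,-0.03,0,0,0,12,0,0,-0.02,0,0,0,18,0,0.01,-0.01,0,0,0,24,0,0.02,0,0,0,0,30,0,0.02,0.01,0,0,0,36,0,0.03,0.02,0,0,0,42,0,0.04,0.03,0,0,0,48,0,0.04,0.04,0,0,0,51,0,0.04,0.04,0,0,0,51,0])

```text
clock: 11.27
tcp_pos: [0.6129, 0.1786, 0.2635]
orientation: [-0.017, 0.135, 0.959, -0.249]
wrist_force: [5.1, 0.0, -2.1]
finger_gap: 0.0224
```

Run:
```python
from plan import *
where(1)
rows([tool(1,180,.125),tool(1,180,.15),tool(2,180,.16),tool(2,304,.15)])
```

```text
nip 1 mouth x,y mm [1.19 0.04] r 100.9 theta 176.1 axis tilt 0.07 F [ 5.   2.  -1.3] T [ 0.93  -1.345  0.045] tz@tool [-1.02  -1.278 -0.043] t 11.27 j [ 0.36  0.75  0.78  1.89 -0.42  0.7 ] gap 0.0224
[0.1, -0.02, -2.41, -0.0, 0.1, -3.9]
[0.1, -0.02, -4.91, -0.0, 0.1, -3.9]
[-0.46, -8.15, -4.24, -22.5, 0.8, -3.9]
[-0.6, -7.62, -3.37, -14.0, -24.2, -125.9]
```

Call:
send_rows(series=[0.05,0,-0.3,0,0,-3.9,0,0.1,0,-1.2,0,0,-3.9,0,0.1,0,-3,0,0,-3.9,0,0.1,0,-4.9,0,0,-3.9,0,-0.1,-2,-4.7,-7,0.3,-3.9,0,-0.2,-5,-4.5,-14,0.6,-3.9,0,-0.5,-8.1,-4.2,-21,0.8,-3.9,0,-0.5,-8.1,-4.2,-22.5,0.8,-3.9,0,-0.5,-8.1,-4.2,-22.5,0.8,-3.9,0,-0.5,-8.1,-4.2,-22.5,0.8,-3.9,0])

```text
clock: 12.1
tcp_pos: [0.5998, 0.1277, 0.3405]
orientation: [-0.007, 0.105, 0.993, -0.055]
wrist_force: [0.4, 0.5, -1.1]
finger_gap: 0.0224
```

Run:
```python
from plan import *
where(2)
im=read_camera("wrist");c=Cam("wrist");Z=6
F=nip(v[2],v[3],1);pc=c.proj(hub+.105*F[:,2])[0];x0,y0=int(pc[0]-50),int(pc[1]-40);x0=max(x0,0);y0=max(y0,0)
cv2.imwrite("pics/w5raw.png",im)
z=cv2.resize(im[y0:y0+80,x0:x0+100],None,fx=Z,fy=Z,interpolation=cv2.INTER_CUBIC)
T=lambda P:np.round((c.proj(P)-[x0,y0]+.5)*Z-.5).astype(np.int32).reshape(-1,1,2)
for a,col in((5,(0,0,255)),(-12,(255,0,0)),(22,(0,160,0))): cv2.polylines(z,[T(corners(v,1,a))],True,col,1)
print(pc);cv2.imwrite("pics/w5.png",z)
rows([tool(2,304,.15)])
```

```text
nip 2 mouth x,y mm [-1.18 -1.6 ] r 160.29 theta 180.0 axis tilt 0.11 F [ 0.3  0.7 -1.1] T [ 0.163  0.001 -0.014] tz@tool [-0.163  0.001  0.014] t 12.1 j [ 0.13  0.46  0.57  1.73 -0.1   0.35] gap 0.0224
[303.5332 178.4462]
[-0.3, 0.17, 0.95, 0.1, -0.2, -123.9]
```

View pics/w5.png

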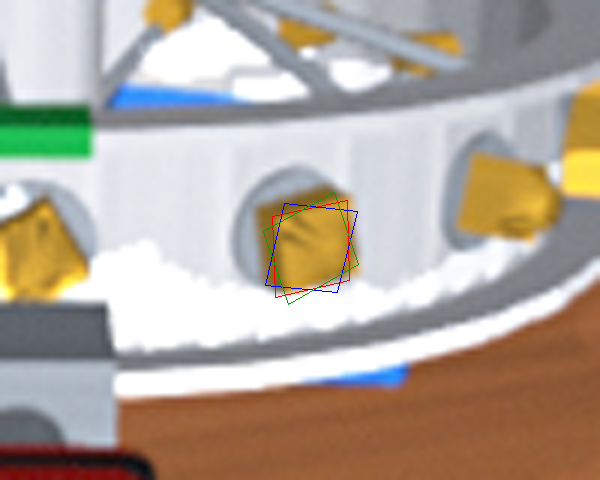

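```bash
cat > sil.py <<'E'
from plan import *
def hull(c,k,a,dx):
    F=nip(v[2],v[3],k);P=[]
    for r in(.0995,.1065): P.append(corners(v,k,a,r))
    t=np.linspace(0,6.283,24)
    for r,h in((.1065,.0065),(.1115,.003)): P.append(hub+np.c_[h*np.cos(t),h*np.sin(t),0*t+r]@F.T)
    u=c.proj(np.vstack(P))+dx;return u
def ang(im,c,k,Z=4):
    F=nip(v[2],v[3],k);p=c.proj(hub+.105*F[:,2])[0].astype(int);x0,y0=p[0]-28,max(p[1]-28,0)
    w=cv2.resize(im[y0:y0+56,x0:x0+56],None,fx=Z,fy=Z,interpolation=cv2.INTER_CUBIC)
    h=cv2.cvtColor(w,cv2.COLOR_BGR2HSV);m=((h[...,0]>12)&(h[...,0]<32)&(h[...,1]>120)).astype(np.uint8)
    n,l,s,cc=cv2.connectedComponentsWithStats(m)
    j=1+np.argmin([np.hypot(*(cc[i]-w.shape[0]/2))+(1e4 if s[i,4]<600 else 0) for i in range(1,n)]);m=l==j
    best=[]
    for a in np.arange(0,90,3):
        b=0
        for dx in np.arange(-4,4.1,1):
            for dy in np.arange(-4,4.1,1):
                u=((hull(c,k,a,(dx,dy))-[x0,y0]+.5)*Z).astype(np.int32);r=np.zeros(m.shape,np.uint8)
                cv2.fillConvexPoly(r,cv2.convexHull(u),1);r=r>0
                q=(r&m).sum()/(r|m).sum()
                if q>b:b=q;d=(dx,dy)
        best.append((round(b,3),int(a),d))
    print("nip",k,sorted(best,reverse=True)[:5])
E
python3 - <<'E'
from sil import *
c=Cam("wrist");im=cv2.imread("pics/w5raw.png")
for k in(1,2): ang(im,c,k)
z=np.load("w2.npz");c.K,c.C,c.R=z["K"],z["C"],z["R"]
im=cv2.imread("pics/w3raw.png")
for k in(1,2,3): ang(im,c,k)
E
```

```text
nip 1 [(np.float64(0.792), 6, (np.float64(1.0), np.float64(0.0))), (np.float64(0.79), 87, (np.float64(1.0), np.float64(0.0))), (np.float64(0.79), 0, (np.float64(1.0), np.float64(0.0))), (np.float64(0.789), 3, (np.float64(1.0), np.float64(0.0))), (np.float64(0.788), 18, (np.float64(1.0), np.float64(0.0)))]
nip 2 [(np.float64(0.739), 18, (np.float64(2.0), np.float64(-1.0))), (np.float64(0.734), 15, (np.float64(2.0), np.float64(-1.0))), (np.float64(0.733), 24, (np.float64(2.0), np.float64(-1.0))), (np.float64(0.731), 21, (np.float64(2.0), np.float64(-1.0))), (np.float64(0.729), 27, (np.float64(2.0), np.float64(-1.0)))]
nip 1 [(np.float64(0.834), 6, (np.float64(-1.0), np.float64(1.0))), (np.float64(0.834), 0, (np.float64(-1.0), np.float64(1.0))), (np.float64(0.833), 3, (np.float64(-1.0), np.float64(1.0))), (np.float64(0.829), 87, (np.float64(-1.0), np.float64(2.0))), (np.float64(0.822), 84, (np.float64(-2.0), np.float64(2.0)))]
nip 2 [(np.float64(0.843), 27, (np.float64(-1.0), np.float64(1.0))), (np.float64(0.841), 36, (np.float64(-1.0), np.float64(1.0))), (np.float64(0.84), 30, (np.float64(-1.0), np.float64(1.0))), (np.float64(0.839), 33, (np.float64(-1.0), np.float64(1.0))), (np.float64(0.833), 24, (np.float64(-1.0), np.float64(1.0)))]
nip 3 [(np.float64(0.845), 60, (np.float64(0.0), np.float64(1.0))), (np.float64(0.843), 63, (np.float64(0.0), np.float64(1.0))), (np.float64(0.841), 57, (np.float64(-1.0), np.float64(0.0))), (np.float64(0.838), 54, (np.float64(-1.0), np.float64(1.0))), (np.float64(0.837), 51, (np.float64(0.0), np.float64(0.0)))]
```

Nipple 1 sits near its starting orientation again (≈5–10° in the wheel frame, seen at (305,245) in the crop), consistent with a quarter turn. On to nipple 2.

Call:
send_rows(series=[-0.1,0,0,0,0,-7,0,-0.1,0,0,0,0,-14,0,-0.1,0,0,0,0,-21,0,-0.2,0,0,0,0,-28,0,-0.2,0.1,0,0,0,-35,0,-0.2,0.1,0,0,0,-42,0,-0.2,0.1,0,0,0,-49,0,-0.2,0.1,0,0,0,-56,0,-0.3,0.1,0,0,0,-63,0,-0.3,0.1,0,0,0,-70,0])

```text
clock: 12.98
tcp_pos: [0.6035, 0.1318, 0.3377]
orientation: [-0.039, -0.488, 0.871, -0.041]
wrist_force: [0.5, 0.9, -1.3]
finger_gap: 0.0226
```

Call:
send_rows(series=[0,0,0,0,0,-7,0,0,0,0,0,0,-14,0,0,0,0,0,0,-21,0,0,0,0,0,0,-28,0,0,0,0,0,0,-35,0,0,0,0,0,0,-42,0,0,0,0,0,0,-49,0,0,0,0,0,0,-54,0,0,0,0,0,0,-54,0])

```text
clock: 13.73
tcp_pos: [0.6035, 0.1317, 0.3378]
orientation: [0.053, 0.829, -0.556, 0.019]
wrist_force: [-0.7, 0.2, -1.8]
finger_gap: 0.0225
```

Run:
```python
from plan import *
where(2)
rows([tool(2,304,.119,(.0008,.0002))])
```

```text
nip 2 mouth x,y mm [-0.28  1.84] r 158.18 theta 304.4 axis tilt 0.25 F [-0.8  0.3 -1.8] T [ 0.147 -0.037 -0.009] tz@tool [ 0.114 -0.101  0.008] t 13.73 j [ 0.14  0.47  0.59  1.73 -0.1  -1.82] gap 0.0225
[0.2, 0.01, 3.92, 0.3, 0.0, 0.4]
```

```bash
sed -i 's/M=np.array(.*/M=np.array([.0008,.0012,.0532])/' plan.py
python3 - <<'E'
from plan import *
where(2)
rows([tool(2,304,.119,(.0003,.0002)),tool(2,304,.1045,(.0003,.0002))])
im=read_camera("wrist");print(0)
E
```

```text
nip 2 mouth x,y mm [0.46 0.77] r 158.18 theta 304.4 axis tilt 0.25 F [-0.8  0.3 -1.8] T [ 0.147 -0.037 -0.009] tz@tool [ 0.114 -0.101  0.008] t 13.73 j [ 0.14  0.47  0.59  1.73 -0.1  -1.82] gap 0.0225
[0.04, 0.05, 3.92, 0.3, 0.0, 0.4]
[0.04, 0.04, 5.37, 0.3, 0.0, 0.4]
0
```

Call:
send_rows(series=[0.04,0.05,2,0.3,0,0.4,0,0.04,0.05,3.5,0.3,0,0.4,0,0.04,0.05,4.4,0.3,0,0.4,0,0.04,0.05,4.8,0.3,0,0.4,0,0.04,0.05,5.1,0.3,0,0.4,0,0.04,0.05,5.1,0.3,0,0.4,0,0.04,0.05,5.25,0.3,0,0.4,0,0.04,0.05,5.4,0.3,0,0.4,0,0.04,0.05,5.4,0.3,0,0.4,0])

```text
clock: 14.53
tcp_pos: [0.6026, 0.1232, 0.2861]
orientation: [0.049, 0.825, -0.562, 0.022]
wrist_force: [0.3, 1.4, -1.2]
finger_gap: 0.0224
```

```bash
python3 -c "
from plan import *
where(2)
rows([tool(2,304,.1008,(.0003,.0002))])"
```

```text
nip 2 mouth x,y mm [ 1.75 -1.73] r 105.8 theta 303.5 axis tilt 0.27 F [-0.   1.5 -1.1] T [ 0.267  0.034 -0.018] tz@tool [ 0.119 -0.241  0.019] t 14.53 j [ 0.13  0.43  0.4   1.57 -0.1  -1.82] gap 0.0224
[-0.24, -0.01, 0.5, -0.3, -0.0, -0.5]
```

Call:
send_rows(series=[0,0,0.15,0,0,0,0,0,0,0.3,0,0,0,0,0,0,0.3,0,0,0,0])

```text
clock: 14.78
tcp_pos: [0.6023, 0.1228, 0.2828]
orientation: [0.049, 0.825, -0.562, 0.022]
wrist_force: [-0.4, 0.3, -1.3]
finger_gap: 0.0225
```

```bash
python3 -c "
from plan import *
where(2)"
```

```text
nip 2 mouth x,y mm [ 1.55 -1.85] r 102.43 theta 303.5 axis tilt 0.24 F [-0.5  0.4 -1.2] T [ 0.379 -0.013  0.008] tz@tool [ 0.22  -0.309 -0.007] t 14.78 j [ 0.12  0.43  0.39  1.56 -0.1  -1.82] gap 0.0225
```

```bash
sed -i 's/M=np.array(.*/M=np.array([-.0002,.0012,.0532])/;s/hub=np.r_\[[^;]*;/hub=np.r_[v[0],v[1],.128]+wheelR(v[2])@[.0008,-.0005,0];/' plan.py
python3 - <<'E'
from plan import *
where(2)
rows([tool(2,t,.101) for t in(304,298,280,262,244,238)])
E
```

```text
nip 2 mouth x,y mm [ 0.2  -0.52] r 102.48 theta 303.5 axis tilt 0.24 F [-0.5  0.4 -1.2] T [ 0.379 -0.013  0.008] tz@tool [ 0.22  -0.309 -0.007] t 14.78 j [ 0.12  0.43  0.39  1.56 -0.1  -1.82] gap 0.0225
[-0.05, -0.03, 0.15, -0.2, -0.0, -0.5]
[-0.04, -0.03, 0.15, -0.2, 0.0, 5.5]
[-0.01, -0.02, 0.15, -0.2, 0.0, 23.5]
[0.02, 0.01, 0.15, -0.2, 0.1, 41.5]
[0.04, 0.04, 0.15, -0.2, 0.1, 59.5]
[0.04, 0.06, 0.15, -0.2, 0.1, 65.5]
```

Call:
send_rows(series=[-0.04,-0.03,0.15,0,0,6.5,0,-0.03,-0.02,0.15,0,0,13,0,-0.02,-0.02,0.15,0,0,19.5,0,-0.01,-0.01,0.15,0,0,26,0,0,0,0.15,0,0,32.5,0,0.01,0.01,0.15,0,0,39,0,0.02,0.02,0.15,0,0,45.5,0,0.03,0.03,0.15,0,0,52,0,0.04,0.04,0.15,0,0,58.5,0,0.04,0.05,0.15,0,0,65,0])

```text
clock: 15.62
tcp_pos: [0.602, 0.1223, 0.2812]
orientation: [-0.03, -0.392, 0.919, -0.045]
wrist_force: [0.7, 0.4, -2.1]
finger_gap: 0.0225
```

Run:
```python
from plan import *
where(2)
rows([tool(2,t,.101) for t in(232,210,190,170)])
```

```text
nip 2 mouth x,y mm [0.14 0.47] r 100.93 theta 238.2 axis tilt 0.24 F [ 0.5  0.8 -2. ] T [ 0.529 -0.009  0.079] tz@tool [-0.271 -0.454 -0.077] t 15.62 j [ 0.12  0.43  0.38  1.56 -0.1  -0.68] gap 0.0225
[0.04, -0.02, -0.01, -0.1, 0.2, 6.2]
[0.08, 0.0, -0.01, -0.0, 0.2, 28.2]
[0.11, 0.04, -0.01, 0.0, 0.2, 48.2]
[0.12, 0.07, -0.01, 0.1, 0.2, 68.2]
```

Call:
send_rows(series=[0.02,0,0,0,0.1,6.5,0,0.03,0,0,0,0.2,13,0,0.05,0,0,0,0.2,19.5,0,0.07,0,0,0,0.2,26,0,0.08,0,0,0,0.2,32.5,0,0.09,0.02,0,0,0.2,39,0,0.1,0.03,0,0,0.2,45.5,0,0.11,0.04,0,0,0.2,52,0,0.12,0.06,0,0,0.2,58.5,0,0.12,0.07,0,0,0.2,65,0])

```text
clock: 16.45
tcp_pos: [0.6012, 0.122, 0.2813]
orientation: [-0.002, 0.163, 0.985, -0.054]
wrist_force: [2.0, 0.6, -3.4]
finger_gap: 0.0225
```

Run:
```python
from plan import *
where(2)
rows([tool(2,t,.101) for t in(167,150,132,115)])
```

```text
nip 2 mouth x,y mm [0.58 0.33] r 100.96 theta 173.2 axis tilt 0.11 F [ 1.8  1.3 -3.3] T [ 0.599 -0.363  0.07 ] tz@tool [-0.638 -0.29  -0.07 ] t 16.45 j [ 0.12  0.43  0.38  1.56 -0.1   0.45] gap 0.0225
[0.06, -0.03, -0.0, 0.1, 0.1, 6.2]
[0.09, -0.01, -0.0, 0.1, 0.0, 23.2]
[0.12, 0.01, -0.0, 0.1, 0.0, 41.2]
[0.14, 0.04, -0.0, 0.1, 0.0, 58.2]
```

Call:
send_rows(series=[0,-0.02,0,0,0,6.5,0,0.01,-0.02,0,0,0,13,0,0.02,-0.02,0,0,0,19.5,0,0.04,-0.02,0,0,0,26,0,0.06,-0.02,0,0,0,32.5,0,0.08,0,0,0,0,39,0,0.09,0,0,0,0,45.5,0,0.1,0.02,0,0,0,52,0,0.11,0.02,0,0,0,57.5,0,0.11,0.02,0,0,0,57.5,0])

```text
clock: 17.28
tcp_pos: [0.6005, 0.1223, 0.2813]
orientation: [0.025, 0.616, 0.786, -0.049]
wrist_force: [2.4, 0.6, -3.0]
finger_gap: 0.0224
```

Run:
```python
from plan import *
where(2)
rows([tool(2,121,.101),tool(2,121,.15),tool(3,182,.16),tool(3,236,.15)])
```

```text
nip 2 mouth x,y mm [ 0.68 -0.34] r 101.0 theta 115.9 axis tilt 0.13 F [ 2.2  1.4 -2.8] T [ 0.665 -0.693 -0.005] tz@tool [-0.914  0.295  0.005] t 17.28 j [ 0.12  0.43  0.38  1.56 -0.1   1.46] gap 0.0224
[0.05, -0.04, 0.0, 0.1, -0.0, -5.1]
[0.05, -0.02, -4.9, 0.1, -0.0, -5.1]
[-7.39, -3.53, -4.24, -20.3, 12.3, -65.2]
[-7.06, -3.26, -3.33, -27.0, 2.0, -118.3]
```

Call:
send_rows(series=[0,0,-0.3,0,0,-5,0,0,0,-1.2,0,0,-5,0,0,0,-3,0,0,-5,0,0,0,-4.9,0,0,-8,0,-2,-1,-4.7,-6,3.5,-12,0,-4,-2,-4.5,-8,5,-19,0,-7.4,-3.5,-4.2,-10,6,-26,0,-7.4,-3.5,-4.2,-12,7,-33,0,-7.4,-3.5,-4.2,-14,8.5,-40,0,-7.4,-3.5,-4.2,-16,10,-47,0])

```text
clock: 18.12
tcp_pos: [0.5839, 0.0459, 0.333]
orientation: [0.021, 0.262, 0.96, 0.098]
wrist_force: [0.3, -0.6, -2.1]
finger_gap: 0.0224
```

Run:
```python
from plan import *
where(3)
rows([tool(3,183,.16),tool(3,236,.16)])
```

```text
nip 3 mouth x,y mm [ 2.53 -6.09] r 161.17 theta 162.1 axis tilt 5.89 F [ 0.4 -1.1 -1.9] T [-0.24   0.018 -0.026] tz@tool [ 0.235 -0.056  0.011] t 18.12 j [-0.16  0.25  0.25  1.5   0.19  0.37] gap 0.0224
[-0.02, 0.15, 0.09, -4.7, 3.7, -21.0]
[-0.1, 0.21, 0.09, -6.2, 1.3, -73.9]
```

Take a look at nipple 2 (and 3) from here once level over nipple 3.

Call:
send_rows(series=[0,0.1,0,-1.5,1.2,-7,0,0,0.1,0,-3,2.5,-14,0,0,0.1,0,-4.7,3.7,-21,0,0,0.1,0,-4.7,3.7,-21,0,0,0.1,0,-4.7,3.7,-21,0])

```text
clock: 18.53
tcp_pos: [0.5851, 0.0469, 0.3319]
orientation: [0.017, 0.083, 0.987, 0.139]
wrist_force: [-0.3, 0.6, -1.6]
finger_gap: 0.0224
```

Run:
```python
from plan import *
where(3)
im=np.mean([read_camera("wrist").astype(float) for _ in range(4)],0).astype(np.uint8);c=Cam("wrist");Z=6
cv2.imwrite("pics/w6raw.png",im)
F=nip(v[2],v[3],2);pc=c.proj(hub+.105*F[:,2])[0];x0,y0=int(pc[0]-60),int(max(pc[1]-45,0));print(pc)
z=cv2.resize(im[y0:y0+90,x0:x0+130],None,fx=Z,fy=Z,interpolation=cv2.INTER_CUBIC)
T=lambda P:np.round((c.proj(P)-[x0,y0]+.5)*Z-.5).astype(np.int32).reshape(-1,1,2)
for k,a,col in((2,34,(0,0,255)),(2,51,(0,160,0)),(2,17,(255,0,0)),(1,5,(0,0,255))): cv2.polylines(z,[T(corners(v,k,a)+hub-np.r_[v[:2],.128])],True,col,1)
cv2.imwrite("pics/w6.png",z[:,:800])
rows([tool(3,236,.12)])
```

```text
nip 3 mouth x,y mm [ 0.21 -0.43] r 159.59 theta 182.4 axis tilt 0.11 F [-0.4  0.  -1.7] T [-0.377 -0.011  0.01 ] tz@tool [ 0.377  0.005 -0.009] t 18.53 j [-0.21  0.3   0.29  1.57  0.28 -0.04] gap 0.0224
[302.2182 178.5047]
[-0.11, -0.06, 4.0, -0.0, -0.0, -53.5]
```

View pics/w6.png

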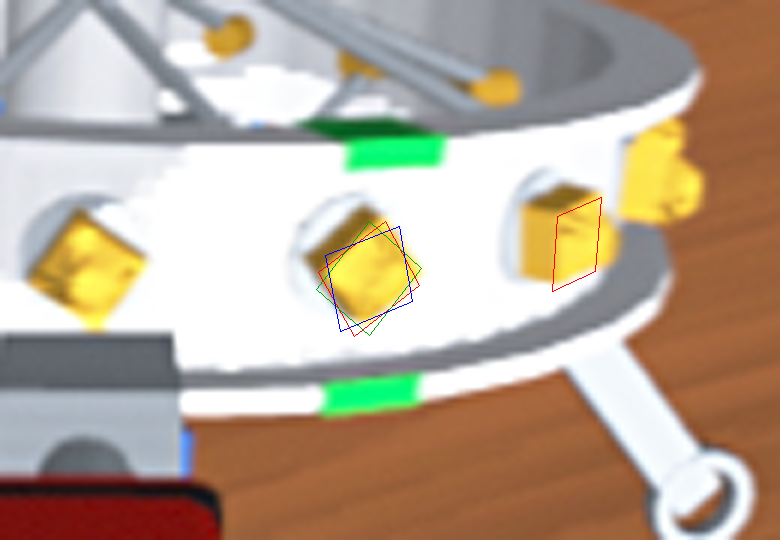

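Run:
```python
from plan import *
im=cv2.imread("pics/w6raw.png")
# origins in raw px
a=im[165:195,290:316];b=im[158:188,326:352]
z=np.hstack([cv2.resize(x,None,fx=15,fy=15,interpolation=cv2.INTER_CUBIC) for x in(a,b)])
g=cv2.convertScaleAbs(z,alpha=.8)
cv2.imwrite("pics/w7.png",g)
```

```text
(no output)
```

View pics/w7.png

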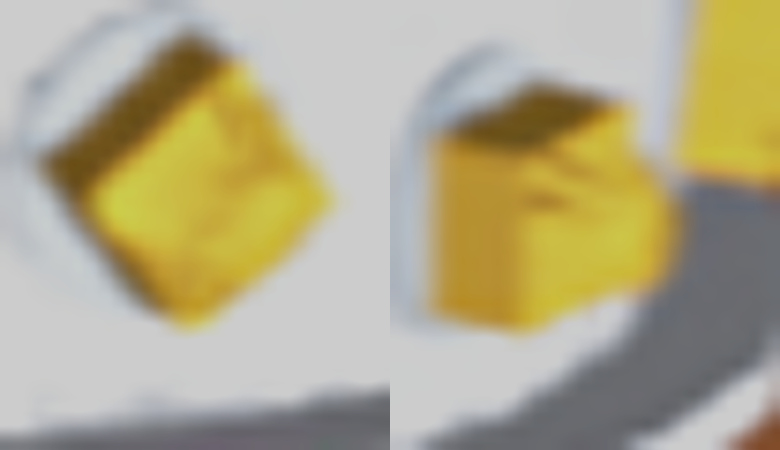

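Run:
```python
from plan import *
from scipy.optimize import least_squares
def fit(c,k,O,B,a0):
    O=np.array(O,float);B=np.array(B,float)
    def res(p):
        T=c.proj(corners(v,k,p[0]))+p[1:3];Q=c.proj(corners(v,k,p[0],.0995))+p[1:3]
        f=lambda P,o: np.array([min(P-x,key=lambda d:d@d) for x in o]).ravel()
        return np.r_[f(T,O),f(Q,B) if len(B) else []]
    s=least_squares(res,[a0,0,0],x_scale=[10,1,1]);print(k,a0,s.x.round(1),"cost",round(s.cost,2))
c=Cam("wrist");g=lambda P,o:np.array(P)/15+o-.47
for a in(25,40): fit(c,2,g([(88,195),(240,68),(330,200),(190,328)],[290,165]),g([(45,160),(195,35)],[290,165]),a)
for a in(0,15): fit(c,1,g([(130,150),(130,330),(240,105)],[326,158]),g([(45,135),(45,315)],[326,158]),a)
z=np.load("w2.npz");c.K,c.C,c.R=z["K"],z["C"],z["R"]
h=lambda P,o:np.array(P)/4+o-.375
for a in(25,40): fit(c,2,h([(390,115),(435,185),(368,230),(323,160)],[190,35]),[],a)
for a in(0,15): fit(c,1,h([(600,138),(655,131),(656,212),(600,215)],[190,35]),h([(570,138),(570,215)],[190,35]),a)
# nipple 3 from overlay picture (6x, origin 195,45): top and bottom-face corners
h6=lambda P:np.array(P)/6+[195,45]-.42
for a in(50,65): fit(c,3,h6([(112,107),(207,180),(150,280),(60,205)]),h6([(222,180)]),a)
```

```text
2 25 [38.1  0.4 -0.1] cost 2.85
2 40 [38.1  0.4 -0.1] cost 2.85
1 0 [ 8.7 -0.  -0.3] cost 1.29
1 15 [ 8.7 -0.  -0.3] cost 1.29
2 25 [34.2 -1.3  0.8] cost 0.53
2 40 [34.2 -1.3  0.8] cost 0.53
1 0 [ 4.8 -0.8  1.3] cost 1.31
1 15 [ 4.8 -0.8  1.3] cost 1.31
3 50 [55.3  0.3  0.3] cost 2.72
3 65 [55.3  0.3  0.3] cost 2.72
```

Corners of nipple 2 (88,195),(240,68),(330,200),(190,328): fitted turns are ≈86° (nipple 1) and ≈176° (nipple 2), both well within tolerance. On to nipple 3.

Call:
send_rows(series=[0,0,0,0,0,-7,0,0,0,0,0,0,-14,0,0,0,0,0,0,-21,0,0,0,0,0,0,-28,0,0,0,0,0,0,-35,0,-0.1,0,1,0,0,-42,0,-0.1,0,2,0,0,-49,0,-0.1,0,3.5,0,0,-53.5,0,-0.1,0,3.9,0,0,-53.5,0,-0.1,0,3.9,0,0,-53.5,0])

```text
clock: 19.57
tcp_pos: [0.5875, 0.0589, 0.294]
orientation: [0.077, -0.37, 0.918, 0.117]
wrist_force: [-0.1, 0.0, -1.4]
finger_gap: 0.0223
```

```bash
python3 -c "
from plan import *
where(3)
rows([tool(3,235.5,.1035)])"
```

```text
nip 3 mouth x,y mm [-1.12  0.46] r 119.73 theta 235.9 axis tilt 0.19 F [-0.1 -0.4 -1.3] T [-0.296  0.01   0.006] tz@tool [ 0.158  0.25  -0.005] t 19.57 j [-0.19  0.3   0.2   1.47  0.28 -0.96] gap 0.0223
[-0.01, -0.11, 1.62, 0.1, -0.1, 0.4]
```

Call:
send_rows(series=[0,-0.11,0.4,0.1,-0.1,0.4,0,0,-0.11,0.8,0.1,-0.1,0.4,0,0,-0.11,1.1,0.1,-0.1,0.4,0,0,-0.11,1.25,0.1,-0.1,0.4,0,0,-0.11,1.4,0.1,-0.1,0.4,0,0,-0.11,1.55,0.1,-0.1,0.4,0,0,-0.11,1.55,0.1,-0.1,0.4,0])

```text
clock: 20.15
tcp_pos: [0.5899, 0.062, 0.2801]
orientation: [0.079, -0.367, 0.919, 0.117]
wrist_force: [-1.1, 1.8, 0.1]
finger_gap: 0.0224
```

```bash
python3 -c "
from plan import *
where(3)
rows([tool(3,t,.101,(.0,.0)) for t in(235.5,215,195,175)])"
```

```text
nip 3 mouth x,y mm [0.86 0.09] r 105.38 theta 235.7 axis tilt 0.1 F [-1.5  1.5 -0.4] T [ 0.129  0.296 -0.031] tz@tool [-0.317  0.06   0.031] t 20.15 j [-0.19  0.3   0.16  1.43  0.28 -0.94] gap 0.0224
[0.05, 0.06, 0.44, -0.0, 0.1, 0.2]
[0.09, 0.08, 0.44, -0.0, 0.1, 20.7]
[0.12, 0.11, 0.44, 0.0, 0.1, 40.7]
[0.14, 0.14, 0.44, 0.0, 0.1, 60.7]
```

Call:
send_rows(series=[0.02,0.02,0.15,0,0,0,0,0.02,0.02,0.3,0,0,0,0,0.02,0.02,0.3,0,0,0,0])

```text
clock: 20.4
tcp_pos: [0.5896, 0.0627, 0.2766]
orientation: [0.079, -0.367, 0.919, 0.117]
wrist_force: [-0.9, 1.6, -0.1]
finger_gap: 0.0224
```

```bash
python3 -c "
from plan import *
where(3)
rows([tool(3,t,.101,(.0005,.0)) for t in(235.5,215,195,175)])"
```

```text
nip 3 mouth x,y mm [ 0.43 -0.35] r 101.88 theta 235.7 axis tilt 0.04 F [-1.2  1.3 -0.5] T [ 0.047  0.31  -0.003] tz@tool [-0.283  0.136  0.003] t 20.4 j [-0.18  0.3   0.15  1.42  0.28 -0.94] gap 0.0224
[-0.04, 0.01, 0.09, -0.0, 0.0, 0.2]
[0.0, 0.03, 0.09, -0.0, 0.0, 20.7]
[0.04, 0.05, 0.09, -0.0, 0.0, 40.7]
[0.06, 0.09, 0.09, 0.0, 0.0, 60.7]
```

Engaged. Turning clockwise: 235.7 → 133.

Call:
send_rows(series=[-0.02,0.01,0.09,0,0,6.5,0,-0.01,0.02,0.09,0,0,13,0,0,0.03,0.09,0,0,19.5,0,0.01,0.03,0.09,0,0,26,0,0.03,0.04,0.09,0,0,32.5,0,0.04,0.05,0.09,0,0,39,0,0.05,0.06,0.09,0,0,45.5,0,0.05,0.07,0.09,0,0,52,0,0.06,0.09,0.09,0,0,58.5,0,0.06,0.09,0.09,0,0,65,0])

```text
clock: 21.23
tcp_pos: [0.5888, 0.0634, 0.2759]
orientation: [0.003, 0.187, 0.972, 0.141]
wrist_force: [-0.1, 2.2, -1.5]
finger_gap: 0.0224
```

```bash
python3 -c "
from plan import *
where(3)
rows([tool(3,t,.101,(.0005,.0)) for t in(163,150,133)])"
```

```text
nip 3 mouth x,y mm [0.81 0.3 ] r 101.08 theta 170.4 axis tilt 0.08 F [-0.5  1.6 -2. ] T [0.188 0.265 0.023] tz@tool [-0.141  0.292 -0.022] t 21.23 j [-0.18  0.29  0.15  1.42  0.28  0.2 ] gap 0.0224
[0.04, -0.03, 0.01, 0.1, 0.0, 7.4]
[0.06, -0.01, 0.01, 0.1, 0.0, 20.4]
[0.09, 0.01, 0.01, 0.1, 0.0, 37.4]
```

Call:
send_rows(series=[0.02,-0.01,0,0,0,6.5,0,0.04,-0.01,0,0,0,13,0,0.05,-0.01,0,0,0,19.5,0,0.06,-0.01,0,0,0,26,0,0.08,0,0,0,0,32.5,0,0.09,0.01,0,0,0,37.5,0,0.09,0.01,0,0,0,37.5,0,0.09,0.01,0,0,0,37.5,0])

```text
clock: 21.9
tcp_pos: [0.5882, 0.0636, 0.276]
orientation: [-0.041, 0.486, 0.863, 0.135]
wrist_force: [0.6, 1.9, -1.6]
finger_gap: 0.0224
```

Run:
```python
from plan import *
where(3)
q,Rc,s=st()
up=q+.12*nip(v[2],v[3],3)[:,2]
rows([tool(3,138,.101),tool(3,138,.15)])
```

```text
nip 3 mouth x,y mm [ 0.81 -0.15] r 101.12 theta 133.3 axis tilt 0.08 F [ 0.2  1.4 -2. ] T [0.207 0.047 0.02 ] tz@tool [-0.108  0.183 -0.019] t 21.9 j [-0.18  0.29  0.15  1.42  0.28  0.84] gap 0.0224
[0.05, -0.04, 0.01, 0.1, 0.0, -4.7]
[0.05, -0.04, -4.89, 0.1, 0.0, -4.7]
```

Call:
send_rows(series=[0,0,-0.3,0,0,-4.7,0,0,0,-1.2,0,0,-4.7,0,0,0,-3,0,0,-4.7,0,0,0,-5,0,0,-4.7,0,0,0,-6,0,0,-4.7,0,0,0,-6,0,0,-4.7,0])

```text
clock: 22.4
tcp_pos: [0.5856, 0.0457, 0.337]
orientation: [-0.033, 0.452, 0.881, 0.137]
wrist_force: [0.3, -0.1, -1.5]
finger_gap: 0.0225
```

Run:
```python
from plan import *
where(3)
rows([(np.array([.60,0,.33]),pose(100.3))])
```

```text
nip 3 mouth x,y mm [ 2.24 -0.45] r 164.77 theta 137.9 axis tilt 0.4 F [ 0.3 -0.4 -1.4] T [-0.346  0.001 -0.032] tz@tool [ 0.257 -0.231  0.029] t 22.4 j [-0.21  0.29  0.3   1.57  0.28  0.73] gap 0.0225
[-4.57, -1.52, -0.47, 16.8, -2.5, -64.1]
```

Call:
send_rows(series=[-1,-0.4,-0.2,1.7,-0.3,-6.5,0,-2,-0.8,-0.4,3.4,-0.5,-13,0,-3,-1,-0.5,5,-0.8,-19.5,0,-4,-1.3,-0.5,6.7,-1,-26,0,-4.6,-1.5,-0.5,8.4,-1.3,-32.5,0,-4.6,-1.5,-0.5,10,-1.5,-39,0,-4.6,-1.5,-0.5,11.8,-1.8,-45.5,0,-4.6,-1.5,-0.5,13.5,-2,-52,0,-4.6,-1.5,-0.5,15,-2.3,-58.5,0,-4.6,-1.5,-0.5,16.8,-2.5,-64.1,0])

```text
clock: 23.23
tcp_pos: [0.5994, 0.0008, 0.3263]
orientation: [-0.003, -0.093, 0.996, 0.001]
wrist_force: [-0.5, 0.2, -1.5]
finger_gap: 0.0224
```

Call:
send_rows(series=[0,0,0,0,0,0,0,0,0,0,0,0,0,0,0,0,0,0,0,0,0])

```text
clock: 23.48
tcp_pos: [0.5992, 0.001, 0.3267]
orientation: [-0.003, -0.089, 0.996, 0.002]
wrist_force: [-0.5, 0.4, -1.0]
finger_gap: 0.0224
```

Run:
```python
from plan import *
where(3)
im=np.mean([read_camera("wrist").astype(float) for _ in range(4)],0).astype(np.uint8);c=Cam("wrist")
cv2.imwrite("pics/w8raw.png",im)
np.savez("w8.npz",K=c.K,C=c.C,R=c.R)
F=nip(v[2],v[3],3);pc=c.proj(hub+.105*F[:,2])[0];x0,y0=int(pc[0]-22),int(max(pc[1]-22,0));print(pc,x0,y0)
z=cv2.resize(im[y0:y0+40,x0:x0+52],None,fx=15,fy=15,interpolation=cv2.INTER_CUBIC)
cv2.imwrite("pics/w8.png",cv2.convertScaleAbs(z,alpha=.85))
# driver mouth edge estimate & rows to over the block
rows([(np.array([.5383,-.2959,.20]),pose(100.3))])
```

```text
nip 3 mouth x,y mm [ 22.97 -56.82] r 167.97 theta 201.4 axis tilt 16.07 F [-0.6  0.  -1.1] T [-0.018 -0.052 -0.003] tz@tool [ 0.035 -0.039  0.018] t 23.48 j [-0.13  0.37  0.42  1.62  0.   -0.31] gap 0.0224
[349.6633 190.099 ] 327 168
[11.23, -28.15, 12.62, 0.2, -0.3, -0.0]
```

View pics/w8.png

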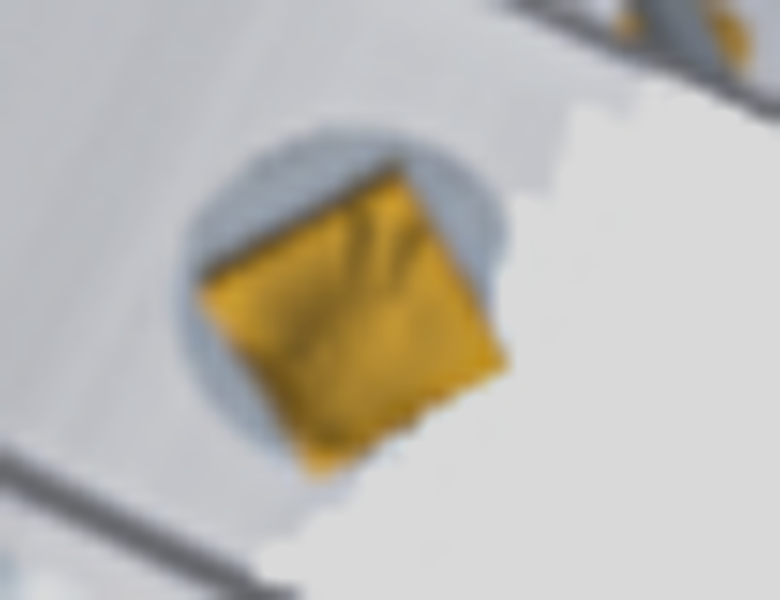

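Run:
```python
from plan import *
from scipy.optimize import least_squares
c=Cam("wrist");z=np.load("w8.npz");c.K,c.C,c.R=z["K"],z["C"],z["R"]
O=np.array([(200,290),(400,175),(505,362),(318,475)])/15+[327,168]-.47
def res(p):
    T=c.proj(corners(v,3,p[0]))+p[1:];return np.array([min(T-x,key=lambda d:d@d) for x in O]).ravel()
for a in(45,65): s=least_squares(res,[a,0,0],x_scale=[10,1,1]);print(s.x.round(1),s.cost.round(2))
G=rot(np.array([6.42331100e-04,-8.83723466e-02,9.96087244e-01,-3.44757440e-04]))
rows([(np.array([.5383,-.2959,.20]),G)])
```

```text
[57.1 -0.5 -0.6] 0.42
[57.1 -0.5 -0.6] 0.42
[11.23, -28.15, 12.62, 0.3, -0.3, 0.1]
```

Call:
send_rows(series=[3,-4,0,0,0,0,0,6,-8,0,0,0,0,0,8,-12,3,0,0,0,0,0,10,-16,6,0,0,0,0,11.2,-20,9,0,0,0,0,11.2,-24,12,0,0,0,0,11.2,-28.1,12.6,0,0,0,0,11.2,-28.1,12.6,0,0,0,0,11.2,-28.1,12.6,0,0,0,0,11.2,-28.1,12.6,0,0,0,0])

```text
$.series: bad value
```

The crop shows nipple 3 squarely at corners (200,290),(400,175),(505,362),(318,475): fitted turn ≈88°. Returning the driver.

Call:
send_rows(series=[3,-4,0,0,0,0,0,6,-8,0,0,0,0,0,8,-12,3,0,0,0,0,10,-16,6,0,0,0,0,11.2,-20,9,0,0,0,0,11.2,-24,12,0,0,0,0,11.2,-28.1,12.6,0,0,0,0,11.2,-28.1,12.6,0,0,0,0,11.2,-28.1,12.6,0,0,0,0,11.2,-28.1,12.6,0,0,0,0])

```text
clock: 24.52
tcp_pos: [0.5377, -0.298, 0.1976]
orientation: [-0.004, -0.088, 0.996, 0.003]
wrist_force: [0.6, 1.3, -1.8]
finger_gap: 0.0223
```

```bash
cat > blk.py <<'E'
from plan import *
G=rot(np.array([6.42331100e-04,-8.83723466e-02,9.96087244e-01,-3.44757440e-04]))
rows([(np.array([.5383,-.2959,z]),G) for z in(.11,.095,.0625)])
q,Rc,s=st();print(q,s['wrist_force'],s['finger_gap'],s['clock'])
E
python3 blk.py
```

```text
[-0.16, 0.14, 8.76, 0.4, -0.5, -0.1]
[-0.17, 0.13, 10.26, 0.4, -0.5, -0.1]
[-0.19, 0.11, 13.51, 0.4, -0.5, -0.1]
[ 0.5377 -0.298   0.1976] [ 0.6102  1.3411 -1.7923] 0.022319207147155455 24.5167
```

Call:
send_rows(series=[-0.16,0.14,3,0.4,-0.5,-0.1,0,-0.16,0.14,6,0.4,-0.5,-0.1,0,-0.16,0.14,8.5,0.4,-0.5,-0.1,0,-0.16,0.14,9.7,0.4,-0.5,-0.1,0,-0.16,0.14,9.7,0.4,-0.5,-0.1,0,-0.16,0.14,9.7,0.4,-0.5,-0.1,0,-0.16,0.14,9.7,0.4,-0.5,-0.1,0])

```text
clock: 25.1
tcp_pos: [0.5409, -0.2932, 0.1053]
orientation: [0.003, -0.091, 0.996, -0.002]
wrist_force: [0.1, 0.7, -1.9]
finger_gap: 0.0226
```

```bash
python3 blk.py
python3 - <<'E'
from plan import *
q,Rc,s=st();print(q)
c=Cam("wrist");im=read_camera("wrist")
cv2.imwrite("pics/w9.png",cv2.resize(im[130:250,170:340],None,fx=4,fy=4,interpolation=cv2.INTER_CUBIC))
f=lambda P:((c.proj(P)-[170,130])*4).round(0).tolist()
b=np.array([.5372,-.2941]);a=np.radians(10.2);Rb=np.array([[np.cos(a),-np.sin(a)],[np.sin(a),np.cos(a)]])
print("hole",f(np.c_[b+np.array([(-1,-1),(-1,1),(1,1),(1,-1)])*.0125@Rb.T,np.full(4,.032)]))
print("mouth",f([q+Rc@(M+[sx*.01,sy*.01,0]) for sx,sy in((1,-1),(1,1))]))
E
```

```text
[0.31, -0.22, -0.47, -0.3, 0.3, 0.3]
[0.32, -0.22, 1.03, -0.3, 0.3, 0.3]
[0.34, -0.2, 4.28, -0.3, 0.3, 0.3]
[ 0.5409 -0.2932  0.1053] [ 0.0959  0.7399 -1.946 ] 0.022622825097842844 25.1
[ 0.5409 -0.2932  0.1053]
hole [[266.0, 161.0], [407.0, 162.0], [404.0, 293.0], [268.0, 292.0]]
mouth [[282.0, 235.0], [403.0, 235.0]]
```

View pics/w9.png

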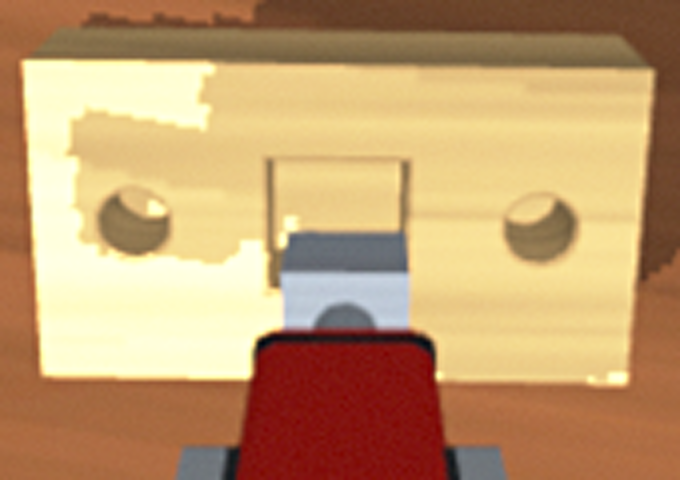

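Hole at (267–410,158+) and socket edge at (283–408,233) match the model; shift about −3 mm forward/−2 mm sideways, then lower.

Call:
send_rows(series=[0.35,-0.22,0,-0.3,0.3,0.3,0,0.35,-0.22,0,-0.3,0.3,0.3,0,0.35,-0.22,0.6,-0.3,0.3,0.3,0,0.35,-0.22,1.2,-0.3,0.3,0.3,0,0.35,-0.22,1.5,-0.3,0.3,0.3,0,0.35,-0.22,1.5,-0.3,0.3,0.3,0,0.35,-0.22,1.5,-0.3,0.3,0.3,0])

```text
clock: 25.73
tcp_pos: [0.5365, -0.2957, 0.0878]
orientation: [-0.001, -0.088, 0.996, 0.001]
wrist_force: [0.3, 0.5, -2.6]
finger_gap: 0.0229
```

```bash
python3 blk.py
```

```text
[-0.17, -0.05, -2.22, 0.2, -0.2, 0.0]
[-0.17, -0.05, -0.72, 0.2, -0.2, 0.0]
[-0.18, -0.06, 2.53, 0.2, -0.2, 0.0]
[ 0.5365 -0.2957  0.0878] [ 0.315   0.5322 -2.5688] 0.022867446354404002 25.7333
```

Call:
send_rows(series=[-0.12,-0.02,0,0.1,-0.1,0,0,-0.12,-0.02,0.4,0.1,-0.1,0,0,-0.12,-0.02,0.8,0.1,-0.1,0,0,-0.12,-0.02,1.2,0.1,-0.1,0,0,-0.12,-0.02,1.2,0.1,-0.1,0,0])

```text
clock: 26.15
tcp_pos: [0.5375, -0.2955, 0.0752]
orientation: [-0.0, -0.088, 0.996, 0.001]
wrist_force: [0.2, -0.5, -1.6]
finger_gap: 0.0225
```

```bash
python3 blk.py
```

```text
[-0.07, -0.05, -3.48, 0.1, -0.1, 0.0]
[-0.07, -0.05, -1.98, 0.1, -0.1, 0.0]
[-0.07, -0.06, 1.27, 0.1, -0.1, 0.0]
[ 0.5375 -0.2955  0.0752] [ 0.1566 -0.4986 -1.5541] 0.02253550978933872 26.15
```

In the hole (mouth ≈10 mm below the top), no contact force. Lower the rest, then release.

Call:
send_rows(series=[-0.03,-0.02,0.5,0,0,0,0,-0.03,-0.02,0.9,0,0,0,0,-0.03,-0.02,1.2,0,0,0,0,-0.03,-0.02,1.3,0,0,0,0,-0.03,-0.02,1.3,0,0,0,0])

```text
clock: 26.57
tcp_pos: [0.5381, -0.2959, 0.0629]
orientation: [0.0, -0.088, 0.996, 0.0]
wrist_force: [-0.3, -0.0, -0.9]
finger_gap: 0.0223
```

```bash
python3 blk.py
```

```text
[-0.02, 0.0, -4.71, 0.1, -0.1, 0.0]
[-0.02, -0.0, -3.21, 0.1, -0.1, 0.0]
[-0.02, -0.0, 0.04, 0.1, -0.1, 0.0]
[ 0.5381 -0.2959  0.0629] [-0.3288 -0.0247 -0.9321] 0.02230039803931485 26.5667
```

Call:
send_rows(series=[0,0,0.1,0,0,0,0,0,0,0.1,0,0,0,0.5,0,0,0.1,0,0,0,0.7,0,0,0.1,0,0,0,0.7,0,0,0.1,0,0,0,0.7,0,0,0.1,0,0,0,0.7])

```text
clock: 27.07
tcp_pos: [0.5386, -0.2962, 0.0627]
orientation: [0.001, -0.089, 0.996, -0.0]
wrist_force: [-0.9, -0.3, -0.8]
finger_gap: 0.0595
```

Call:
send_rows(series=[0,0,-2,0,0,0,0.7,0,0,-5,0,0,0,0.7,0,0,-8,0,0,0,0.7,0,0,-11,0,0,0,0.7,0,0,-14,0,0,0,0.7,0,0,-14,0,0,0,0.7,0,0,-14,0,0,0,0.7])

```text
clock: 27.65
tcp_pos: [0.5396, -0.297, 0.205]
orientation: [0.002, -0.088, 0.996, -0.002]
wrist_force: [-0.5, -0.5, 0.7]
finger_gap: 0.0599
```

Run:
```python
from plan import *
q,Rc,s=st();print(q,s['wrist_force'],s['finger_gap'],s['clock'])
c=Cam("wrist");im=read_camera("wrist");b,g,r=[im[...,i].astype(int) for i in range(3)]
cv2.imwrite("pics/w10.png",im)
m=((r>205)&(g<70)&(b<70)).astype(np.uint8)
e=c.proj([.5372,-.2941,.104])[0];print("expected",e)
n,l,S,C=cv2.connectedComponentsWithStats(m)
for i in range(1,n):
    if S[i,4]>60:
        p=c.plane(np.argwhere(l==i)[:,::-1],.104)[:,:2]*1000;print(C[i],S[i,4],cv2.minAreaRect(p.astype(np.float32)))
# other things vs start, top and scene cams
t=Cam("top");read_camera("top")
for lab,z in(("tin",.11),("mug",.085),("oil",.09),("wrench",.004)):
    for d in silhouettes("top",lab)[:1]: print(lab,cen(d["pixels"]),t.plane(cen(d["pixels"]),z)[0,:2])
cv2.imwrite("pics/fin.png",cv2.resize(np.hstack([im,read_camera("scene")]),(800,300)))
```

```text
[ 0.5396 -0.297   0.205 ] [-0.4508 -0.5174  0.7402] 0.05987487895906512 27.65
expected [258.5465 178.5225]
[272.0751  33.0007] 1359 ((433.377197265625, -305.7853698730469), (36.96368408203125, 36.98404312133789), 78.02033233642578)
[440.0368 125.5415] 2120 ((471.96478271484375, -166.24252319335938), (34.48018264770508, 36.6925163269043), 59.6640625)
[257.8374 177.5877] 701 ((537.0570068359375, -294.97412109375), (21.825382232666016, 21.875276565551758), 10.281737327575684)
[226.2222 321.3382] 207 ((679.8143310546875, -298.34783935546875), (16.030027389526367, 15.929762840270996), 9.14285945892334)
tin [139.1504 234.9033] [0.5022 0.3653]
mug [321.7431 157.643 ] [ 0.7445 -0.1614]
oil [363.7315 177.3826] [ 0.6882 -0.2845]
wrench [183.5046 164.3472] [0.7264 0.2644]
```

```bash
python3 -c "
from workcell import *
print(hand_in())"
```

```text
the job is handed in; nothing more can be done
None
```

I tightened the three nipples in order with the small driver and stood it back in the block's middle hole. The job went in at about 28 s of the 72 s allowed, and no verdict was reported.

**Turns:** camera fits after each lift gave about 86° on the left nipple, 176° at the tape and 88° on the right one. All are inside the 17° tolerance. The fits for the first and second were rougher than the third: an automatic outline match on them was too weak to tell.

**Forces:** the wrist readings I took while the socket was on a nipple stayed near 5 N or less. Forces between those readings were not seen.

**Driver:** after release its handle top measured within about 1 mm of the hole centre, and its sides were parallel to the block's. I judged that it stands fully down from its height at release; I did not check it directly.

**Other things:** the tin, mug and oil bottle showed no real movement. The wrench's detected position differed by about 9 mm. The arm never went near it, so I put that down to detection scatter.

**Not done:** the last overview picture could not be viewed because the 12-picture limit was reached, so the final check rests on measurements alone. I also viewed 12 pictures rather than the planned 8.

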